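# Load the preamplifier modules into the sloping rail and click its gate shut

### The job

Put all the preamplifier modules away in the sloping storage rail: first pull its orange gate fully up, then let every module slide down into the covered part of the rail, fin up and yellow socket end leading downhill, and finally push the gate down until it clicks shut behind them. Stop pushing once it has clicked, without forcing the gate against its stop, and leave the jar, the dishes and the screwdriver where they are.

Things in the scene. Friction and masses are not known exactly. Their poses are not given: they have to be found in the camera images.
- mouth (a point): Sloping aluminium rail on a blue stand, fixed, tilted 0.34 rad, low end away from the robot. This point: middle of the channel floor at the mouth, where the covered part (tube) begins. x runs downhill along the floor, y across it (left looking downhill), z square to the floor. The orange gate's 34 mm high post stands at x -22 to 4, y 33 to 63 mm.
- tube (a point): Middle of the channel floor in the covered tube, 60 mm downhill of mouth, same axes. The tube ends at a stop 378 mm downhill of the mouth, is 50 mm wide inside; lips over both sides, tops 32 mm above the floor (38 at the mouth), leave a 32 mm slot for the modules' fins. The floor is slippery: modules slide down by themselves to the stop or to the one before.
- bay (a point): Middle of the open loading bay's floor, 105 mm uphill of mouth, same axes: set modules down here. The bay reaches from 154 mm uphill of the mouth to the mouth; walls 18 mm high narrow from 68 to 49 mm apart like a funnel; no lips, no upper wall. With the gate up a module released here slides down into the tube by itself.
- gate (a joint): Orange gate's height, m, along z of mouth: 0 clicked shut (blocks the mouth), 0.032 fully up; modules pass under it at 0.028. An over-centre spring drives it to whichever end is nearer. Pushed down from the top, resistance climbs to about 10 N near 0.024, fades, and from 0.016 it snaps to 0 by itself; pulled up likewise. At 0 it is on a rigid stop: over 40 N on its top is too hard.
- knob (a point): Middle of the top face of the orange gate's knob; moves with the gate, same axes as mouth, from which it lies at x -9, y 30 mm, z 80 mm when shut. The knob is a block 26 mm along x, 16 mm along y, 38 mm tall below this point, on a plate 34 mm wide along y.
- m1_mid (a point): A preamplifier module (4 to 6 alike; absent ones read None): black body 60 mm long (x), 44 wide (y), 24 high; its yellow socket end at +x; a grey grip fin on top, 36 mm long (x), 14 thick (y), 36 high, in the middle. This point: the middle, 30 mm above the underside and 30 mm below the fin's top; z up through the fin. 100 to 200 g, fin grippy, body smooth.
- m2_mid (a point): A preamplifier module (4 to 6 alike; absent ones read None): black body 60 mm long (x), 44 wide (y), 24 high; its yellow socket end at +x; a grey grip fin on top, 36 mm long (x), 14 thick (y), 36 high, in the middle. This point: the middle, 30 mm above the underside and 30 mm below the fin's top; z up through the fin. 100 to 200 g, fin grippy, body smooth.
- m3_mid (a point): A preamplifier module (4 to 6 alike; absent ones read None): black body 60 mm long (x), 44 wide (y), 24 high; its yellow socket end at +x; a grey grip fin on top, 36 mm long (x), 14 thick (y), 36 high, in the middle. This point: the middle, 30 mm above the underside and 30 mm below the fin's top; z up through the fin. 100 to 200 g, fin grippy, body smooth.
- m4_mid (a point): A preamplifier module (4 to 6 alike; absent ones read None): black body 60 mm long (x), 44 wide (y), 24 high; its yellow socket end at +x; a grey grip fin on top, 36 mm long (x), 14 thick (y), 36 high, in the middle. This point: the middle, 30 mm above the underside and 30 mm below the fin's top; z up through the fin. 100 to 200 g, fin grippy, body smooth.
- m5_mid (a point): A preamplifier module (4 to 6 alike; absent ones read None): black body 60 mm long (x), 44 wide (y), 24 high; its yellow socket end at +x; a grey grip fin on top, 36 mm long (x), 14 thick (y), 36 high, in the middle. This point: the middle, 30 mm above the underside and 30 mm below the fin's top; z up through the fin. 100 to 200 g, fin grippy, body smooth.
- m6_mid (a point): A preamplifier module (4 to 6 alike; absent ones read None): black body 60 mm long (x), 44 wide (y), 24 high; its yellow socket end at +x; a grey grip fin on top, 36 mm long (x), 14 thick (y), 36 high, in the middle. This point: the middle, 30 mm above the underside and 30 mm below the fin's top; z up through the fin. 100 to 200 g, fin grippy, body smooth.
- jar_center (a point): A small jar with a blue cap, 48 mm across, 65 mm tall, standing among the modules; this point is half-way up. Not to be disturbed.
- dishes: A stack of clear dishes, 90 mm across, 32 mm tall, origin at the underside's centre. Not to be disturbed.
- driver: A screwdriver with a green handle, about 200 mm long, lying along its x axis. Not to be disturbed.

How it is judged:
On the way, in this order (a step that is already met when the one before it is completed fails the run):
1. the gate is pulled up at least 28 mm (value of joint gate above 0.028 m), for 0.2 s.
2. with the gate still up, every module lies in the covered part of the rail, fin up, yellow end downhill (x of m1_mid in the frame of mouth between 0.025 and 0.37 m and z of m1_mid in the frame of mouth between 0.01 and 0.045 m and y of m1_mid in the frame of mouth between -0.02 and 0.02 m and angle between each of m1_mid, m2_mid, m3_mid, m4_mid, m5_mid, m6_mid's own x axis and vertical above 1.75 rad and angle between each of m1_mid, m2_mid, m3_mid, m4_mid, m5_mid, m6_mid's own z axis and vertical below 0.55 rad and x of m2_mid in the frame of mouth between 0.025 and 0.37 m and z of m2_mid in the frame of mouth between 0.01 and 0.045 m and y of m2_mid in the frame of mouth between -0.02 and 0.02 m and x of m3_mid in the frame of mouth between 0.025 and 0.37 m and z of m3_mid in the frame of mouth between 0.01 and 0.045 m and y of m3_mid in the frame of mouth between -0.02 and 0.02 m and x of m4_mid in the frame of mouth between 0.025 and 0.37 m and z of m4_mid in the frame of mouth between 0.01 and 0.045 m and y of m4_mid in the frame of mouth between -0.02 and 0.02 m and x of m5_mid in the frame of mouth between 0.025 and 0.37 m and z of m5_mid in the frame of mouth between 0.01 and 0.045 m and y of m5_mid in the frame of mouth between -0.02 and 0.02 m and x of m6_mid in the frame of mouth between 0.025 and 0.37 m and z of m6_mid in the frame of mouth between 0.01 and 0.045 m and y of m6_mid in the frame of mouth between -0.02 and 0.02 m and value of joint gate above 0.018 m), for 0.3 s.
3. the gate is clicked shut (value of joint gate below 0.003 m), for 0.2 s.
At the end, for the whole second after the job is handed in: The gate is clicked shut (within 3 mm of its shut position) and every module present lies still in the covered part of the rail below the gate (its middle 25 to 370 mm downhill of the mouth, on the channel floor), fin up, yellow end downhill (x of m1_mid in the frame of mouth between 0.025 and 0.37 m and z of m1_mid in the frame of mouth between 0.01 and 0.045 m and y of m1_mid in the frame of mouth between -0.02 and 0.02 m and angle between each of m1_mid, m2_mid, m3_mid, m4_mid, m5_mid, m6_mid's own x axis and vertical above 1.75 rad and angle between each of m1_mid, m2_mid, m3_mid, m4_mid, m5_mid, m6_mid's own z axis and vertical below 0.55 rad and x of m2_mid in the frame of mouth between 0.025 and 0.37 m and z of m2_mid in the frame of mouth between 0.01 and 0.045 m and y of m2_mid in the frame of mouth between -0.02 and 0.02 m and x of m3_mid in the frame of mouth between 0.025 and 0.37 m and z of m3_mid in the frame of mouth between 0.01 and 0.045 m and y of m3_mid in the frame of mouth between -0.02 and 0.02 m and x of m4_mid in the frame of mouth between 0.025 and 0.37 m and z of m4_mid in the frame of mouth between 0.01 and 0.045 m and y of m4_mid in the frame of mouth between -0.02 and 0.02 m and x of m5_mid in the frame of mouth between 0.025 and 0.37 m and z of m5_mid in the frame of mouth between 0.01 and 0.045 m and y of m5_mid in the frame of mouth between -0.02 and 0.02 m and x of m6_mid in the frame of mouth between 0.025 and 0.37 m and z of m6_mid in the frame of mouth between 0.01 and 0.045 m and y of m6_mid in the frame of mouth between -0.02 and 0.02 m and linear speed of each of m1, m2, m3, m4, m5, m6 below 0.03 m/s and value of joint gate below 0.003 m); the robot touches nothing.
It fails at once if the gate's knob is pushed down with more than 40 N (contact force between the fingers and gate above 40 N and z of the grasp point in the frame of knob above 0.008 m).
It fails at once if the jar, the dishes or the screwdriver is pushed more than 60 mm (distance of any of jar_center, dishes, driver from where it was at the start of the episode above 0.06 m).
It fails at once if the jar is knocked over (angle between jar_center's own z axis and vertical above 0.8 rad).
Of m1, m2, m3, m4, m5, m6 only 4 to 6 are there at a start; the rules pass over those that are not, and their reading is None.
At some moment in a run one of m1, m2, m3, m4, m5, m6 may be knocked a few centimetres aside while the robot is not near it.
It also fails if it takes over 210 s, if anything falls off the work surface, if the arm or the gripper's body presses on something with over 40 N, if the wrist force passes 120 N, or if a joint passes its speed limit or range.

### The arm

A 7-joint arm with a two-finger parallel gripper is mounted at the origin on the work surface. World frame = base frame: x ahead of the robot, y to its left, z up, the work surface at z = 0. Lengths are in m, angles in rad, forces in N, time in s.
With the tool pointing down it reaches from about 0.4 to 0.9 m from the base axis. Payload 5.5 kg.
Tool frame: the origin (TCP) lies at the very end of the fingers, on their centre line; the grasp point (between the pads) lies 19 mm behind it; z points along the fingers, x is the direction in which the jaws open and shut, and the axes are right-handed (so a half turn about z gives the same grasp; the last joint's range is limited). The gripper opens to 85 mm and grips with 20 to 120 N. Pads are 22 mm wide; open, the fingers measure 114 mm over their backs; the gripper's body (76 mm by 85 mm) begins 54 mm behind the grasp point. The pads swing forward as they close: fully open they stand 13 mm farther back than shut.
Start: joints at [1.586, 0.501, -0.427, 1.55, 0.221, 1.138, -0.21], TCP at [0.159, -0.63, 0.231] pointing down, gripper open.
Joint ranges: [-2.88, 2.88], [-0.31, 2.03], [-1.54, 1.56], [0.2, 2.42], [-1.41, 4.55], [0.19, 2.02], [-2.57, 2.57]. Speed limits (rad/s): [2.57, 2.57, 3.14, 3.14, 3.14, 3.14, 3.14].

### API

Orientations are given as [roll, pitch, yaw] about the fixed x, y, z axes, in that order (R = Rz(yaw) Ry(pitch) Rx(roll)).
In Python, from cell import r gives the robot as it stands.
- The arm moves only by the tool jog_arm, never from a script. Its argument "steps" is text: rows parted by semicolons, each of 7 numbers parted by spaces: the shift along the tool's x, y, z in mm, then the turn, a rotation vector about the tool's x, y, z in degrees, then the opening in per cent of the stroke, from 0 (shut) to 100 (fully open). In form: tx ty tz ax ay az claw; .... A call has 1 to 12 rows; each row shifts and turns the commanded pose from where the row before left it, along the tool's axes as they then stand; what a row does not reach is not made up. A row lasts 1/10 s, in which the tool goes at most 50 mm and 8.59 degrees, less where a joint would pass 70% of its speed; a pose out of reach is approached as far as the arm can. A call with a gripper value outside its range is refused whole. The fingers move at their own pace and stop on an object; the grip force is fixed at half the most. Time passes only in rows, so rows that do not move let the fingers close. It gives the time, the measured TCP pose, the force and the opening at its end, in the units of the state.
- r.observe(): the state, without advancing time (a new reading comes with each control period).
- r.get_image(name): name is "scene" or "top"; returns a dict with "color" (384x512x3 uint8, red, green, blue), "camera_matrix" (3x3 intrinsics, pixels), "extrinsics" (4x4, takes a point from world to camera coordinates). Camera axes: x right, y down, z forward; pixel columns grow to the right and rows downward; lengths in m; the calibration is good to about 2 mm. A picture is of the moment at which its call begins. There is no depth.
- r.close_job(): hands the job in, once; it reports no verdict.
Trained networks look in the newest picture that a camera, given by its name, has taken for a name from the list of things; names that differ only in an ending like _2 or _b are one class to them, and where a whole thing is asked for, a point or a joint stands for the part that bears it (a point fixed in the world has none). Each returns a list of dicts, best first, with "confidence" (0 to 1); they miss things now and then, are a little off and sometimes report something else, mostly with a low value. They report only what shows in the picture. A call takes as long as a camera call.
- r.look_for(camera, label): "at" ([x, y, z] in m, in the coordinates of the camera as it stood for that picture, good to about 4 mm: the middle of the surface that is visible of it).
- r.tip_of(camera, label): "at" ([x, y, z] in m, in the coordinates of the camera as it stood for that picture, good to about 4 mm: a listed point, or the origin of a listed thing).
The state is a dict: "t": time; "joints": joint angles; "joint_vel": joint speeds; "joint_efforts": joint torques, N m; "tool_pos": TCP position; "ee_rot": TCP orientation; "contact_force": force on the tool from outside, world axes, zero at the start; "wrist_torque": the same for the moment, N m; "width": finger opening in m.
Only numpy, scipy, OpenCV 4.12 (cv2) and the standard library are available. Lean on these libraries where they do the work, as an engineer would, in place of code of your own. Each camera call takes 0.05 s, during which the arm holds its last target.

## Working session

There is one attempt and no reset: what is moved stays moved. The work goes in short steps, Python scripts to look and compute and a tool call to move; the robot and the scene stay as the last step left them, time stands still between calls to the robot, and variables do not carry over. Pictures are saved under pics/ and viewed, and the job is handed in when it is done.

Besides the shell and the picture viewer there is one more tool, called after "Emit:" by a JSON object that holds its "fn" and its "kwargs", one argument or row to a line. jog_arm: Moves the arm, as the interface text tells. Its arguments: {"type":"object","properties":{"steps":{"type":"string"}},"required":["steps"]}

```bash
ls; mkdir -p pics
cat > h.py <<'E'
from cell import r
import numpy as np, cv2
def w(cam,im,p):
    E=np.array(im["extrinsics"]); return (np.linalg.inv(E)@np.append(p,1))[:3]
def snap(cam,name):
    im=r.get_image(cam); c=cv2.cvtColor(im["color"],cv2.COLOR_RGB2BGR); cv2.imwrite(f"pics/{name}.png",cv2.resize(c,(800,600),interpolation=cv2.INTER_CUBIC)); return im
def proj(im,P):
    E=np.array(im["extrinsics"]);K=np.array(im["camera_matrix"]);p=(E@np.append(P,1))[:3];u=K@p;return u[:2]/u[2]
E
python3 - <<'E'
from h import *
np.set_printoptions(precision=4,suppress=True)
for cam in("scene","top"):
    im=snap(cam,cam+"0")
    print(cam,np.linalg.inv(im["extrinsics"]))
    for l in ["mouth","tube","bay","knob","m1_mid","jar_center","dishes","driver"]:
        for d in r.tip_of(cam,l): print(l,round(d["confidence"],2),w(cam,im,d["at"]),proj(im,w(cam,im,d["at"])))
print(r.observe())
E
```

```text
pics
scene [[-0.8196  0.4667 -0.3325  0.9296]
 [ 0.5728  0.6823 -0.4542  0.5474]
 [ 0.0149 -0.5627 -0.8265  1.1272]
 [ 0.      0.      0.      1.    ]]
mouth 0.73 [ 0.5982 -0.0116  0.1485] [233.37   200.7648]
tube 0.93 [ 0.6565 -0.0089  0.1303] [213.9061 217.1394]
bay 0.79 [ 0.5008 -0.021   0.1874] [264.3998 170.3479]
bay 0.16 [0.5511 0.246  0.0313] [309.9015 292.1315]
m1_mid 0.67 [ 0.3971 -0.2579  0.0295] [245.7289 134.343 ]
jar_center 0.87 [ 0.5417 -0.2493  0.0338] [205.6257 156.6276]
dishes 0.59 [ 0.6748 -0.2375 -0.0013] [168.4864 187.8643]
driver 0.87 [0.7069 0.212  0.0014] [248.453  320.9371]
driver 0.59 [ 0.3969 -0.2588  0.0323] [245.6112 133.4968]
driver 0.53 [0.5519 0.2386 0.0331] [307.8364 289.6247]
top [[-0.0229 -0.9907  0.1344  0.4434]
 [-0.9997  0.0221 -0.0073  0.0088]
 [ 0.0043 -0.1346 -0.9909  0.9945]
 [ 0.      0.      0.      1.    ]]
mouth 0.56 [ 0.5991 -0.0117  0.149 ] [257.9842 174.2379]
tube 0.82 [ 0.6558 -0.0114  0.1265] [257.0927 152.9169]
bay 0.79 [ 0.5006 -0.0272  0.1819] [266.3608 215.034 ]
bay 0.31 [0.5471 0.2395 0.0288] [162.7615 203.87  ]
knob 0.76 [0.6137 0.0151 0.2263] [246.0126 161.2295]
m1_mid 0.96 [ 0.3943 -0.2635  0.0275] [355.6465 257.9985]
dishes 0.78 [ 0.6808 -0.2325 -0.0011] [335.3747 153.4593]
driver 0.9 [ 0.711   0.2108 -0.001 ] [176.1973 146.243 ]
{'t': 0.9, 'joints': array([ 1.5862,  0.5009, -0.427 ,  1.5504,  0.2208,  1.1383, -0.2103]), 'joint_vel': array([-0.0005,  0.0004, -0.0004,  0.0004, -0.0011, -0.0004, -0.0009]), 'joint_efforts': array([  0.0004, -56.9347,  -5.8101, -28.1333,   0.0128,   0.0018,
        -0.    ]), 'tool_pos': array([ 0.1594, -0.6301,  0.2313]), 'ee_rot': array([-3.1416, -0.    , -1.323 ]), 'contact_force': array([ 0.249 ,  0.2444, -0.2668]), 'wrist_torque': array([-0.0694,  0.0312,  0.0059]), 'width': 0.08562532142328422}
```

View pics/scene0.png

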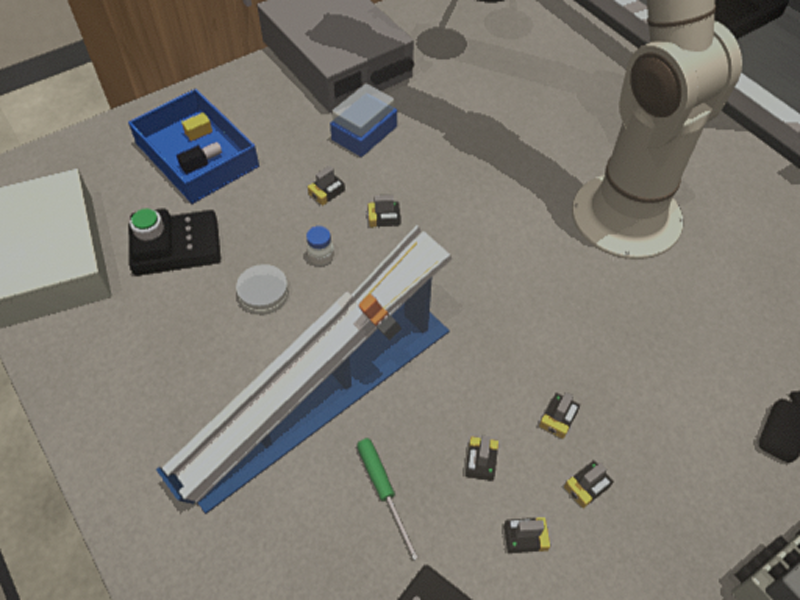

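View pics/top0.png

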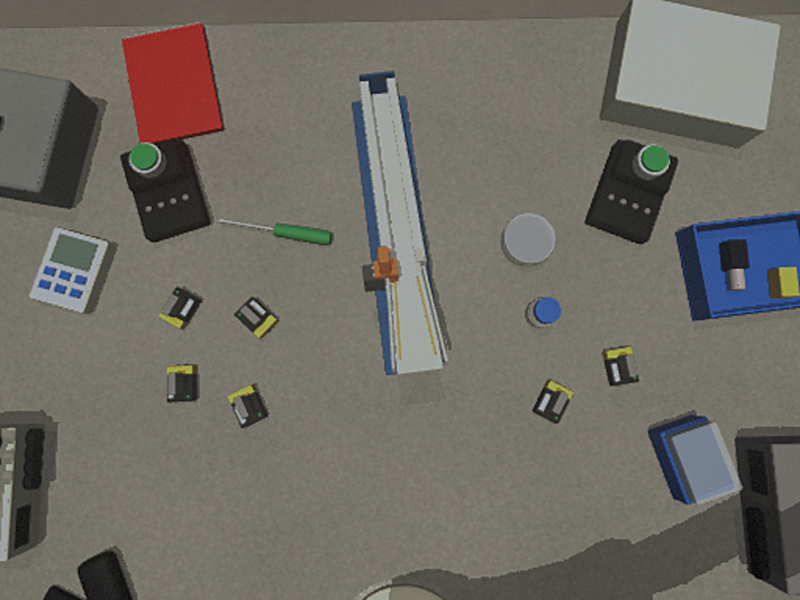

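Run:
```python
from h import *
np.set_printoptions(precision=4,suppress=True)
for cam in("scene","top"):
    im=r.get_image(cam)
    for l in ["m1_mid","m1_mid","m1_mid","m2_mid","m3_mid","m4_mid"]:
      im=r.get_image(cam)
      for f in (r.look_for,r.tip_of):
        for d in f(cam,l): print(cam,l,f.__name__,round(d["confidence"],2),w(cam,im,d["at"]),proj(im,w(cam,im,d["at"]))*800/512)
```

```text
scene m1_mid call 0.9 [ 0.4025 -0.2501  0.0244] [383.9351 215.4423]
scene m1_mid call 0.67 [ 0.3966 -0.2585  0.0315] [383.986  208.8902]
scene m1_mid call 0.42 [ 0.4996 -0.0216  0.1892] [413.5812 264.8531]
scene m1_mid call 0.64 [ 0.402  -0.2505  0.0262] [384.0236 214.5887]
scene m1_mid call 0.62 [0.7216 0.0003 0.1256] [300.9339 365.9843]
scene m1_mid call 0.61 [ 0.3962 -0.2582  0.0324] [384.2376 208.5822]
scene m1_mid call 0.18 [0.7063 0.2099 0.0017] [387.7625 500.0658]
scene m1_mid call 0.57 [ 0.4048 -0.2498  0.0229] [382.9972 216.5601]
scene m1_mid call 0.78 [ 0.3957 -0.2573  0.0318] [384.712  209.0145]
scene m1_mid call 0.72 [0.5742 0.3705 0.0343] [525.1432 530.4022]
scene m1_mid call 0.61 [ 0.6547 -0.0105  0.1269] [334.8014 339.1577]
scene m2_mid call 0.67 [ 0.4586 -0.3768  0.0292] [323.8497 185.3177]
scene m2_mid call 0.54 [ 0.4495 -0.3808  0.0338] [326.5671 180.5008]
scene m3_mid call 0.7 [0.4083 0.2547 0.0307] [557.6946 413.1265]
scene m3_mid call 0.6 [0.401  0.2543 0.0339] [561.3366 409.6938]
scene m4_mid call 0.71 [0.4497 0.3721 0.0267] [588.143 486.343]
scene m4_mid call 0
[... 463 characters left out ...]
 [ 0.3939 -0.2625  0.027 ] [555.0305 403.319 ]
top m1_mid call 0.68 [ 0.3931 -0.2558  0.0216] [550.1639 403.7698]
top m1_mid call 0.71 [ 0.3955 -0.2624  0.0274] [555.0042 402.3814]
top m2_mid call 0.89 [ 0.4517 -0.3758  0.0219] [618.9124 366.9859]
top m2_mid call 0.67 [ 0.4523 -0.3821  0.0245] [623.2041 366.5019]
top m3_mid call 0.57 [0.4037 0.2498 0.0235] [247.9969 404.468 ]
top m3_mid call 0.4 [0.6991 0.1699 0.0202] [296.2487 231.5015]
top m3_mid call 0.92 [0.4042 0.2562 0.0343] [242.5241 404.5673]
top m4_mid call 0.94 [0.4405 0.3603 0.0249] [181.9641 383.7393]
top m4_mid call 0.37 [ 0.5459 -0.2462  0.0666] [546.2924 310.3103]
top m4_mid call 0.57 [0.4392 0.3652 0.0315] [177.5595 384.6424]
```

The pictures show six modules: two on the right of the rail in the top view at (553,400) and (621,366), and four on the left at (180,306), (257,317), (181,384) and (247,405). The gate is at (384,266). Next I'll measure the rail yaw and the module yaws.

```bash
cat >> h.py <<'E'
from scipy.spatial.transform import Rotation as Ro
from scipy.optimize import minimize
LABS=["m%d_mid"%i for i in range(1,7)]
def yellow(c):
    h=cv2.cvtColor(c,cv2.COLOR_RGB2HSV); return ((h[...,0]>20)&(h[...,0]<35)&(h[...,1]>120)&(h[...,2]>60))
def ray(im,uv,z):
    K=np.array(im["camera_matrix"]);T=np.linalg.inv(im["extrinsics"])
    d=T[:3,:3]@np.linalg.solve(K,np.array([uv[0],uv[1],1.])); o=T[:3,3]; return o+d*(z-o[2])/d[2]
def modules(n=1,labs=LABS):
    out={}
    ims={}
    pts={l:[] for l in labs}
    for cam in("top","scene"):
        for k in range(n):
            im=r.get_image(cam); ims[cam]=im
            for l in labs:
                for d in r.tip_of(cam,l):
                    if d["confidence"]>.3: pts[l].append((cam,d["confidence"],w(cam,im,d["at"])))
    return pts,ims
E
python3 - <<'E'
from h import *
np.set_printoptions(precision=4,suppress=True)
pts,ims=modules(1)
for l in pts:
    for p in pts[l]: print(l,p[0],round(p[1],2),p[2], np.round(proj(ims["top"],p[2])*800/512))
im=ims["top"]; m=yellow(im["color"]).astype(np.uint8)
n,lb,st,ce=cv2.connectedComponentsWithStats(m)
for i in range(1,n):
    if st[i,4]>6: print("yel",st[i,4],ce[i]*800/512,ray(im,ce[i],0.018))
# rail points
P=[]
for k in range(3):
  for cam in("top","scene"):
    im=r.get_image(cam)
    for l in("mouth","tube","bay","knob"):
        for d in r.tip_of(cam,l):
            if d["confidence"]>.5: print(cam,l,round(d["confidence"],2),w(cam,im,d["at"]))
im=r.get_image("top")
c=cv2.cvtColor(im["color"],cv2.COLOR_RGB2BGR)
a=cv2.resize(c[30:260,215:300],None,fx=3.5,fy=2.6,interpolation=cv2.INTER_CUBIC);cv2.imwrite("pics/rail.png",a)
L=cv2.resize(c[175:285,90:190],(400,440),interpolation=cv2.INTER_CUBIC);Rr=cv2.resize(c[175:285,320:420],(400,440),interpolation=cv2.INTER_CUBIC)
cv2.imwrite("pics/mods.png",np.hstack([L,Rr]))
E
```

```text
m1_mid top 0.88 [ 0.3956 -0.2613  0.0264] [554. 402.]
m1_mid top 0.39 [ 0.4553 -0.3834  0.0278] [625. 365.]
m1_mid scene 0.7 [ 0.3984 -0.2596  0.0332] [554. 401.]
m2_mid scene 0.81 [ 0.4568 -0.3855  0.0385] [628. 364.]
m3_mid top 0.72 [0.4014 0.255  0.031 ] [244. 406.]
m3_mid top 0.33 [0.4401 0.37   0.0332] [174. 384.]
m3_mid scene 0.58 [0.402  0.2531 0.0315] [245. 406.]
m3_mid scene 0.53 [ 0.5437 -0.2489  0.0321] [543. 314.]
m4_mid top 0.9 [0.4428 0.3656 0.0329] [177. 382.]
m4_mid scene 0.7 [0.441  0.3685 0.0304] [176. 384.]
m4_mid scene 0.53 [ 0.4981 -0.0202  0.1854] [411. 338.]
m5_mid top 0.8 [0.5479 0.2408 0.0294] [253. 318.]
m5_mid top 0.61 [0.4425 0.3658 0.0295] [178. 383.]
m5_mid scene 0.76 [0.5523 0.2432 0.031 ] [252. 315.]
m6_mid top 0.68 [0.5705 0.3734 0.0259] [176. 307.]
m6_mid scene 0.82 [0.5708 0.369  0.0338] [177. 306.]
m6_mid scene 0.33 [ 0.656  -0.0115  0.1275] [402. 239.]
yel 217 [787.5216 281.2716] [ 0.5926 -0.6816  0.018 ]
yel 23 [420.6522 293.2745] [ 0.5857 -0.0442  0.018 ]
yel 52 [396.9952 321.9651] [ 0.5369 -0.0022  0.018 ]
yel 31 [429.7883 332.1069] [ 0.5182 -0
[... 661 characters left out ...]
88 0.2097 0.0011]
scene knob 0.62 [0.6141 0.0181 0.2271]
top mouth 0.92 [ 0.6008 -0.0111  0.1453]
top tube 0.95 [ 0.6538 -0.0105  0.1264]
top tube 0.61 [ 0.6814 -0.2325 -0.0018]
top bay 0.82 [ 0.499  -0.0246  0.1805]
top knob 0.67 [0.6102 0.0121 0.2268]
scene mouth 0.56 [ 0.5979 -0.0174  0.1493]
scene tube 0.81 [ 0.6555 -0.0091  0.1301]
scene bay 0.76 [ 0.4986 -0.0212  0.1858]
scene knob 0.64 [0.6071 0.0182 0.2282]
top mouth 0.92 [ 0.6046 -0.0148  0.1465]
top tube 0.6 [ 0.6534 -0.0097  0.126 ]
top bay 0.76 [ 0.4965 -0.0257  0.1817]
top knob 0.54 [0.6106 0.0119 0.2252]
scene mouth 0.56 [ 0.597  -0.0185  0.1517]
scene tube 0.71 [ 0.654  -0.0094  0.1296]
scene bay 0.74 [ 0.497  -0.0206  0.1875]
```

View pics/rail.png

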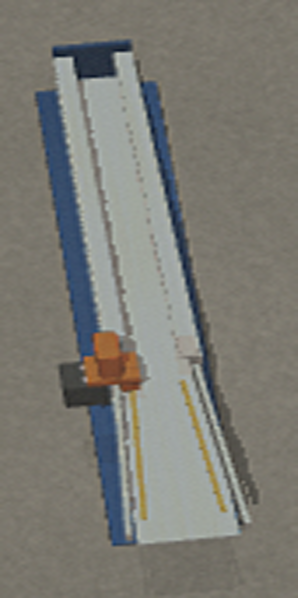

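View pics/mods.png

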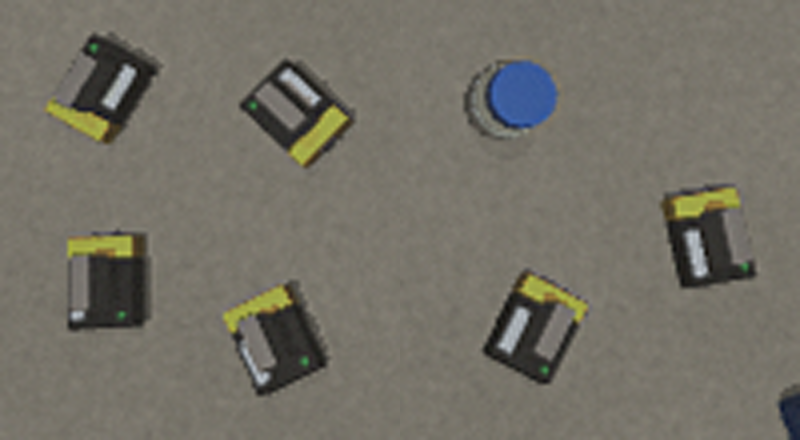

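```bash
cat >> h.py <<'E'
RM=np.array([.600,-.0145,.148]); RY=0.08
def railR(yaw=None): return Ro.from_euler('xyz',[0,.34,RY if yaw is None else yaw]).as_matrix()
def rail(p): return RM+railR()@(np.array(p)/1000.)
def draw(c,im,pts,col,s,off=(0,0)):
    q=np.array([(proj(im,p)-off)*s for p in pts]).round().astype(int); cv2.polylines(c,[q.reshape(-1,1,2)],False,col,1,cv2.LINE_AA)
E
cat > ov.py <<'E'
from h import *
for cam in("top","scene"):
    im=r.get_image(cam); s=800/512
    c=cv2.resize(cv2.cvtColor(im["color"],cv2.COLOR_RGB2BGR),(800,600),interpolation=cv2.INTER_CUBIC)
    draw(c,im,[rail(p) for p in[(-154,-34,18),(0,-24.5,18),(0,24.5,18),(-154,34,18)]],(0,0,255),s)
    draw(c,im,[rail(p) for p in[(0,-16,32),(378,-16,32),(378,16,32),(0,16,32)]],(0,255,0),s)
    draw(c,im,[rail(p) for p in[(-154,0,0),(378,0,0)]],(255,0,255),s)
    draw(c,im,[rail(p) for p in[(-22,22,80),(4,22,80),(4,38,80),(-22,38,80),(-22,22,80)]],(255,0,0),s)
    x0,y0=(330,60) if cam=="top" else (150,200)
    cc=c[y0:y0+340,x0:x0+(130 if cam=="top" else 310)]
    cv2.imwrite(f"pics/ov_{cam}.png",cv2.resize(cc,None,fx=1.7 if cam=="top" else 1.7,fy=1.7))
a=cv2.imread("pics/ov_top.png");b=cv2.imread("pics/ov_scene.png");cv2.imwrite("pics/ov.png",np.hstack([a,b]))
E
python3 ov.py
```

```text
(no output)
```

View pics/ov.png

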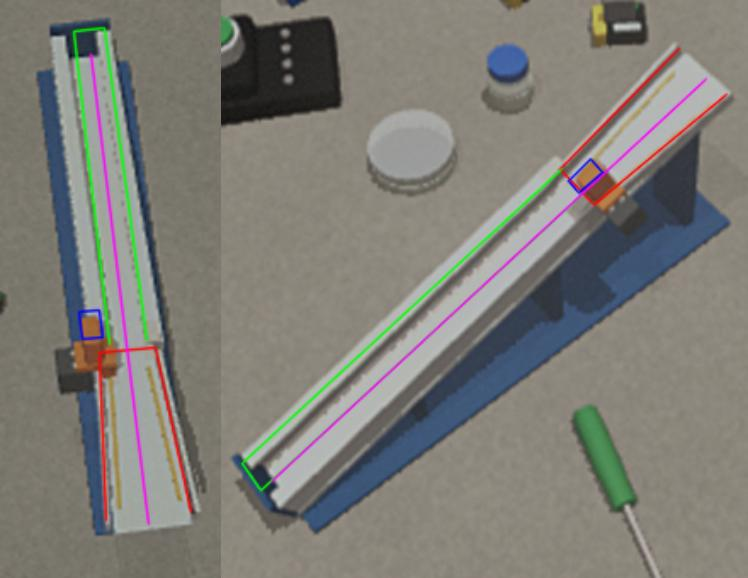

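```bash
sed -i 's/^RM=.*/RM=np.array([.597,-.0145,.148]); RY=0.095/' h.py; python3 ov.py; python3 -c "
from h import *
print(rail((-9,30,80)))"
```

```text
[0.61226642 0.01709057 0.22642176]
```

View pics/ov.png

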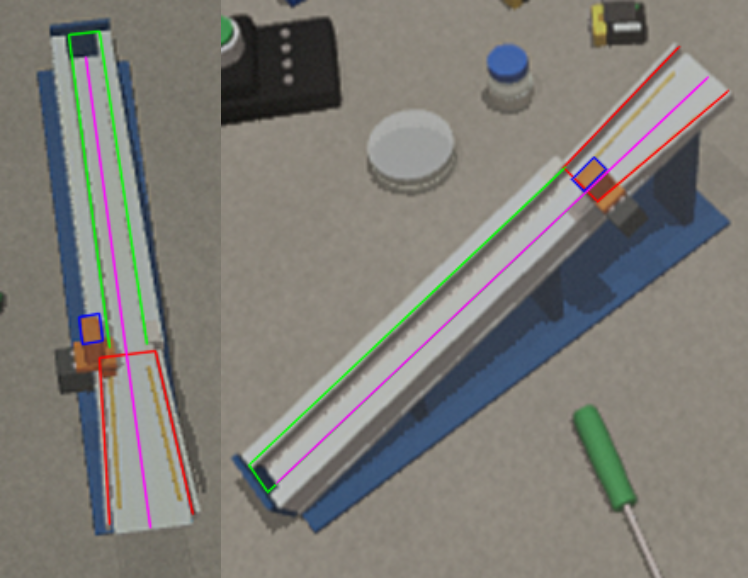

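```bash
cat >> h.py <<'E'
def Rtool(xdir,zdir):
    z=np.array(zdir)/np.linalg.norm(zdir); x=np.array(xdir,float); x-=z*(x@z); x/=np.linalg.norm(x); return np.c_[x,np.cross(z,x),z]
def Rrail(sign): # tool x = sign*rail y
    A=railR(); return Rtool(sign*A[:,1],-A[:,2])
def Rdown(yaw): return Rtool([np.cos(yaw),np.sin(yaw),0],[0,0,-1])
def plan(*wps):
    """wps: (R or None, p) in sequence"""
    o=r.observe(); R0=Ro.from_euler('xyz',o["ee_rot"]).as_matrix(); p0=np.array(o["tool_pos"])
    print("now t",round(o["t"],2),"p",np.round(p0*1000,1),"F",np.round(o["contact_force"],1),"w",round(o["width"]*1000,1),"j",np.round(o["joints"],2))
    for R,p in wps:
        if R is not None:
            v=np.degrees(Ro.from_matrix(R0.T@R).as_rotvec()); n=int(np.ceil(max(np.linalg.norm(v)/8.5,1e-9)))
            print("  rot",np.round(v,1),"rows",n,"each",np.round(v/max(n,1),2)); R0=R
        if p is not None:
            d=R0.T@(np.array(p)-p0)*1000; n=int(np.ceil(np.linalg.norm(d)/48))
            print("  shift",np.round(d,1),"rows",n,"each",np.round(d/max(n,1),1)); p0=np.array(p)
E
python3 -c "
from h import *
R=Rrail(-1)
plan((None,[.25,-.5,.36]),(None,[.5,-.1,.36]),(R,rail((-9,30,52+80))),(None,rail((-9,30,52))))"
```

```text
now t 5.25 p [ 159.4 -630.1  231.3] F [-0.6 -0.1  0.2] w 85.1 j [ 1.59  0.5  -0.43  1.55  0.22  1.14 -0.21]
  shift [-103.9 -119.7 -128.7] rows 5 each [-20.8 -23.9 -25.7]
  shift [-326.5 -340.5    0. ] rows 10 each [-32.6 -34.    0. ]
  rot [-19.4  -1.5   8.7] rows 3 each [-6.48 -0.49  2.89]
  shift [-105.9 -160.4   33. ] rows 5 each [-21.2 -32.1   6.6]
  shift [ 0. -0. 80.] rows 2 each [ 0. -0. 40.]
```

Emit:
{"fn": "jog_arm", "kwargs": {
  "steps": "-21 -24 -26 0 0 0 60; -21 -24 -26 0 0 0 60; -21 -24 -26 0 0 0 60; -21 -24 -26 0 0 0 60; -21 -24 -26 0 0 0 60; -33 -34 0 0 0 0 60; -33 -34 0 0 0 0 60; -33 -34 0 0 0 0 60; -33 -34 0 0 0 0 60; -33 -34 0 0 0 0 60; -33 -34 0 0 0 0 60; -33 -34 0 0 0 0 60"
}}

```text
t: 6.45
tool_pos: [0.4247, -0.2148, 0.3617]
ee_rot: [-3.141, -0.001, -1.323]
contact_force: [1.7, -0.4, -0.0]
width: 0.051
```

Emit:
{"fn": "jog_arm", "kwargs": {
  "steps": "-33 -34 0 0 0 0 60; -33 -34 0 0 0 0 60; -33 -34 0 0 0 0 60; 0 0 0 -6.5 -0.5 2.9 60; 0 0 0 -6.5 -0.5 2.9 60; 0 0 0 -6.5 -0.5 2.9 60; 0 0 0 0 0 0 60"
}}

```text
t: 7.15
tool_pos: [0.4999, -0.095, 0.3581]
ee_rot: [2.795, 0.004, -1.476]
contact_force: [-0.6, -0.1, -0.7]
width: 0.0512
```

```bash
python3 -c "
from h import *
R=Rrail(-1)
plan((R,rail((-9,30,52+70))),(None,rail((-9,30,52))))"
```

```text
now t 7.15 p [499.9 -95.  358.1] F [-0.6 -0.1 -0.7] w 51.2 j [ 0.67  0.46 -0.82  1.47  0.31  1.7  -1.64]
  rot [0.4 0.2 0.1] rows 1 each [0.39 0.23 0.08]
  shift [-100.9 -159.4   41.2] rows 5 each [-20.2 -31.9   8.2]
  shift [ 0.  0. 70.] rows 2 each [ 0.  0. 35.]
```

Emit:
{"fn": "jog_arm", "kwargs": {
  "steps": "-20 -32 8 0.4 0.2 0 60; -20 -32 8 0 0 0 60; -20 -32 8 0 0 0 60; -20 -32 8 0 0 0 60; -20 -32 8 0 0 0 60; 0 0 0 0 0 0 60; 0 0 0 0 0 0 60"
}}

```text
t: 7.85
tool_pos: [0.6263, 0.0173, 0.2707]
ee_rot: [2.809, -0.002, -1.473]
contact_force: [0.3, -0.3, 0.5]
width: 0.0515
```

```bash
python3 -c "
from h import *
R=Rrail(-1)
plan((R,rail((-9,30,52))))
a=snap('top','k_top');b=snap('scene','k_scene')
for cam,im in(('top',a),('scene',b)):
    c=cv2.resize(cv2.cvtColor(im['color'],cv2.COLOR_RGB2BGR),(800,600)); 
    cv2.imwrite('pics/k_%s.png'%cam,cv2.resize(c[150:350,280:480],(400,400)) if cam=='top' else cv2.resize(c[200:400,280:480],(400,400)))
cv2.imwrite('pics/k.png',np.hstack([cv2.imread('pics/k_top.png'),cv2.imread('pics/k_scene.png')]))
"
```

```text
now t 7.85 p [626.3  17.3 270.7] F [ 0.3 -0.3  0.5] w 51.5 j [ 0.36  0.74 -0.77  1.24  0.41  1.67 -1.85]
  rot [-0.4 -0.2  0.1] rows 1 each [-0.4  -0.17  0.1 ]
  shift [-1.1 -1.6 74.4] rows 2 each [-0.6 -0.8 37.2]
```

View pics/k.png

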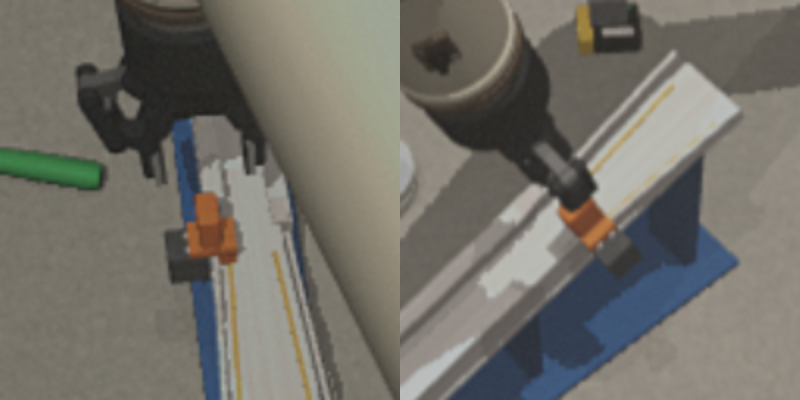

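The fingers stand over the knob, one on each side of it in both views (knob at (207,220) in the left crop). Descending.

Emit:
{"fn": "jog_arm", "kwargs": {
  "steps": "-1 -1 18 0 0 0 60; 0 0 18 0 0 0 60; 0 0 18 0 0 0 60; 0 0 18 0 0 0 60; 0 0 0 0 0 0 60"
}}

```text
t: 8.45
tool_pos: [0.6022, 0.013, 0.2018]
ee_rot: [2.806, -0.005, -1.477]
contact_force: [-0.2, -0.1, 0.1]
width: 0.0511
```

Emit:
{"fn": "jog_arm", "kwargs": {
  "steps": "0 0 0 0 0 0 0; 0 0 0 0 0 0 0; 0 0 0 0 0 0 0; 0 0 0 0 0 0 0; 0 0 0 0 0 0 0; 0 0 0 0 0 0 0"
}}

```text
t: 9.05
tool_pos: [0.6048, 0.0165, 0.2042]
ee_rot: [2.81, -0.002, -1.474]
contact_force: [-0.2, 0.8, 6.9]
width: 0.0145
```

Emit:
{"fn": "jog_arm", "kwargs": {
  "steps": "0 0 -4 0 0 0 0; 0 0 -4 0 0 0 0; 0 0 -4 0 0 0 0; 0 0 -4 0 0 0 0; 0 0 -4 0 0 0 0; 0 0 -4 0 0 0 0; 0 0 -4 0 0 0 0; 0 0 -3 0 0 0 0; 0 0 0 0 0 0 0; 0 0 0 0 0 0 0"
}}

```text
t: 10.05
tool_pos: [0.6152, 0.0175, 0.2339]
ee_rot: [2.811, -0.002, -1.475]
contact_force: [3.0, 4.1, 2.6]
width: 0.0148
```

```bash
python3 -c "
from h import *
plan()
for cam in('top','scene'):
  im=r.get_image(cam)
  for d in r.tip_of(cam,'knob'):
    print(cam,d['confidence'],w(cam,im,d['at']),(railR().T@(w(cam,im,d['at'])-RM))*1000)
"
```

```text
now t 10.05 p [615.2  17.5 233.9] F [3.  4.1 2.6] w 14.8 j [ 0.37  0.75 -0.77  1.32  0.42  1.59 -1.87]
top 0.65 [0.62189776 0.01436334 0.25569985] [ -9.96870496  26.37145678 110.71323613]
scene 0.59 [0.62157148 0.01935993 0.25702678] [-10.27060254  31.37647028 112.01394271]
scene 0.47 [ 0.5006294  -0.01830589  0.18675254] [-103.70798168    5.35270967    4.42030878]
scene 0.38 [ 0.5978967  -0.01672665  0.14724571] [ 0.89397658 -2.3016662  -0.48385858]
```

Gate reads about 31 mm up. Release, retreat, and re-check it.

Emit:
{"fn": "jog_arm", "kwargs": {
  "steps": "0 0 0 0 0 0 60; 0 0 0 0 0 0 60; 0 0 0 0 0 0 60; 0 0 0 0 0 0 60; 0 0 -20 0 0 0 60; 0 0 -35 0 0 0 60; 0 0 -40 0 0 0 60; 0 0 0 0 0 0 60"
}}

```text
t: 11.05
tool_pos: [0.6476, 0.0206, 0.3266]
ee_rot: [2.816, -0.003, -1.476]
contact_force: [-0.6, 1.2, 0.3]
width: 0.0513
```

```bash
cat >> h.py <<'E'
def see(l,n=2,near=None):
    """pose of a module: mid from both cams, yaw by mid->yellow"""
    P=[]
    for cam in("top","scene"):
        for k in range(n):
            im=r.get_image(cam)
            for d in r.tip_of(cam,l):
                p=w(cam,im,d["at"])
                if d["confidence"]>.3: P.append(p); print("  ",l,cam,round(d["confidence"],2),np.round(p*1000))
    return P
def yels(cam="top",im=None):
    im=im or r.get_image(cam); m=yellow(im["color"]).astype(np.uint8); n,lb,st,ce=cv2.connectedComponentsWithStats(m)
    return im,[ray(im,ce[i],.018) for i in range(1,n) if st[i,4]>25]
def pose(l,n=2):
    P=np.array(see(l,n)); c=P[0]; 
    # cluster: most members
    best=max(P,key=lambda q:(np.linalg.norm(P-q,axis=1)<.02).sum()); c=P[np.linalg.norm(P-best,axis=1)<.02].mean(0)
    for cam in("top","scene"):
        im,Y=yels(cam); Y=[y for y in Y if np.linalg.norm(y[:2]-c[:2])<.04]
        for y in Y: print("  yaw",cam,round(np.degrees(np.arctan2(y[1]-c[1],y[0]-c[0])),1),"dist",round(np.linalg.norm(y[:2]-c[:2])*1000,1))
    print(l,"mid",np.round(c*1000,1)); return c
E
python3 -c "
from h import *
plan()
for cam in('top','scene'):
  im=r.get_image(cam)
  for d in r.tip_of(cam,'knob'):
    print(cam,d['confidence'],w(cam,im,d['at']),(railR().T@(w(cam,im,d['at'])-RM))*1000)
for l in LABS: pose(l)
"
```

```text
now t 11.05 p [647.6  20.6 326.6] F [-0.6  1.2  0.3] w 51.3 j [ 0.32  0.74 -0.77  1.1   0.41  1.79 -1.84]
top 0.79 [0.62224766 0.01585851 0.25634176] [ -9.72068249  27.82669541 111.48184876]
scene 0.82 [0.62257594 0.01798843 0.25761844] [ -9.64787905  29.91587282 112.86180503]
   m1_mid top 0.49 [500. -24. 182.]
   m1_mid top 0.75 [599. -14. 147.]
   m1_mid scene 0.68 [ 396. -260.   33.]
m1_mid mid [500.4 -23.7 181.7]
   m2_mid scene 0.81 [ 451. -382.   36.]
   m2_mid scene 0.68 [ 455. -384.   35.]
m2_mid mid [ 452.8 -382.8   35.4]
   m3_mid top 0.96 [403. 254.  32.]
   m3_mid top 0.63 [402. 251.  33.]
   m3_mid scene 0.77 [400. 255.  33.]
   m3_mid scene 0.71 [400. 254.  34.]
  yaw top 24.6 dist 24.3
  yaw scene 26.0 dist 19.9
m3_mid mid [401.6 253.5  33.1]
   m4_mid top 0.91 [441. 364.  32.]
   m4_mid top 0.74 [441. 366.  32.]
   m4_mid scene 0.77 [444. 367.  31.]
  yaw top 5.2 dist 23.9
  yaw scene 5.6 dist 20.4
m4_mid mid [441.9 365.6  31.4]
   m5_mid top 0.85 [547. 239.  29.]
   m5_mid top 0.58 [549. 240.  30.]
   m5_mid scene 0.55 [552. 245.  32.]
  yaw top -130.0 dist 21.5
  yaw scene -101.4 dist 29.0
  yaw scene -166.7 dist 28.4
m5_mid mid [549.4 241.4  30. ]
   m6_mid top 0.77 [570. 375.  30.]
   m6_mid top 0.57 [441. 365.  33.]
   m6_mid scene 0.61 [570. 372.  31.]
   m6_mid scene 0.84 [571. 369.  32.]
   m6_mid scene 0.35 [705. 210.   5.]
  yaw top 152.4 dist 23.8
  yaw scene 132.4 dist 26.0
m6_mid mid [570.2 372.   31.2]
```

The gate is up and stays there, with the knob reading about 112 mm. Next is m3 (yaw about 26°), picked with the tool yaw at -64°.

```bash
cat >> h.py <<'E'
def pick(x,y,th,opt,zt=.029,zu=.15):
    yaw=np.radians(th+(-90 if opt=="A" else 90)); R=Rdown(yaw); plan((R,[x,y,zu]),(None,[x,y,zt]))
def place(opt,dx=0,up=60):
    R=Rrail(-1 if opt=="A" else 1); plan((R,rail((-105+dx,0,32+up))),(None,rail((-105+dx,0,32))))
E
python3 -c "
from h import *
pick(.4015,.2535,26,'A')"
```

```text
now t 14.25 p [644.9  19.8 321.3] F [ 1.3 -0.3 -0.2] w 51.0 j [ 0.32  0.74 -0.77  1.11  0.41  1.78 -1.84]
  rot [ 19.    3.2 -20.4] rows 4 each [ 4.74  0.81 -5.09]
  shift [-316.8  116.4  171.3] rows 8 each [-39.6  14.5  21.4]
  shift [  0.   0. 121.] rows 3 each [ 0.   0.  40.3]
```

Emit:
{"fn": "jog_arm", "kwargs": {
  "steps": "0 0 0 4.7 0.8 -5.1 60; 0 0 0 4.7 0.8 -5.1 60; 0 0 0 4.7 0.8 -5.1 60; 0 0 0 4.7 0.8 -5.1 60; -40 15 10 0 0 0 60; -40 15 20 0 0 0 60; -40 15 20 0 0 0 60; -40 15 25 0 0 0 60; -40 14 25 0 0 0 60; -40 14 25 0 0 0 60; -40 14 25 0 0 0 60; -37 14 20 0 0 0 60"
}}

```text
t: 15.45
tool_pos: [0.3994, 0.2545, 0.1512]
ee_rot: [3.139, 0.001, -1.116]
contact_force: [1.1, 0.2, 0.3]
width: 0.0512
```

```bash
python3 -c "
from h import *
plan((None,None));pose('m3_mid',1)
pick(.4015,.2535,26,'A')"
```

```text
now t 15.45 p [399.4 254.5 151.2] F [1.1 0.2 0.3] w 51.2 j [ 0.19  0.43 -0.98  2.04  0.46  0.9  -2.15]
   m3_mid top 0.69 [401. 256.  33.]
   m3_mid scene 0.78 [401. 253.  37.]
  yaw scene 22.7 dist 20.4
m3_mid mid [401.  254.7  34.7]
now t 15.75 p [402.4 253.3 152.6] F [-0.4 -0.3 -0.3] w 51.2 j [ 0.2   0.43 -0.98  2.04  0.45  0.91 -2.15]
  rot [ 0.1  0.  -0. ] rows 1 each [ 0.08  0.05 -0.04]
  shift [-0.5  0.7  2.6] rows 1 each [-0.5  0.7  2.6]
  shift [  0.   0. 121.] rows 3 each [ 0.   0.  40.3]
```

Emit:
{"fn": "jog_arm", "kwargs": {
  "steps": "0 0 35 0 0 0 60; 0 0 40 0 0 0 60; 0 0 30 0 0 0 60; 0 0 18 0 0 0 60; 0 0 0 0 0 0 60; 0 0 0 0 0 0 0; 0 0 0 0 0 0 0; 0 0 0 0 0 0 0; 0 0 0 0 0 0 0; 0 0 0 0 0 0 0; 0 0 0 0 0 0 0"
}}

```text
t: 16.85
tool_pos: [0.4022, 0.2542, 0.0304]
ee_rot: [-3.141, 0.001, -1.117]
contact_force: [-0.2, -1.5, 8.3]
width: 0.0129
```

```bash
python3 -c "
from h import *
o=r.observe();R=Ro.from_euler('xyz',o['ee_rot']).as_matrix()
p=o['tool_pos']
plan((None,[p[0],p[1],.27]))
plan((None,[p[0],p[1],.27]),(Rrail(-1),rail((-105,0,92))),(None,rail((-105,0,32))))"
```

```text
now t 16.85 p [402.2 254.2  30.4] F [-0.2 -1.5  8.3] w 12.9 j [ 0.02  0.62 -0.78  2.1   0.7   0.69 -2.35]
  shift [-1.000e-01 -1.000e-01 -2.396e+02] rows 5 each [ -0.   -0.  -47.9]
now t 16.85 p [402.2 254.2  30.4] F [-0.2 -1.5  8.3] w 12.9 j [ 0.02  0.62 -0.78  2.1   0.7   0.69 -2.35]
  shift [-1.000e-01 -1.000e-01 -2.396e+02] rows 5 each [ -0.   -0.  -47.9]
  rot [-19.3  -3.5  20.4] rows 4 each [-4.82 -0.87  5.09]
  shift [285.9 -94.5 -33.2] rows 7 each [ 40.8 -13.5  -4.7]
  shift [-0.  0. 60.] rows 2 each [-0.  0. 30.]
```

Emit:
{"fn": "jog_arm", "kwargs": {
  "steps": "0 0 -20 0 0 0 0; 0 0 -45 0 0 0 0; 0 0 -45 0 0 0 0; 0 0 -45 0 0 0 0; 0 0 -45 0 0 0 0; 0 0 -40 0 0 0 0; 0 0 0 -4.8 -0.9 5.1 0; 0 0 0 -4.8 -0.9 5.1 0; 0 0 0 -4.8 -0.9 5.1 0; 0 0 0 -4.8 -0.9 5.1 0; 0 0 0 0 0 0 0"
}}

```text
t: 17.95
tool_pos: [0.4031, 0.2526, 0.2679]
ee_rot: [2.797, 0.002, -1.481]
contact_force: [0.7, -0.4, -1.5]
width: 0.0132
```

```bash
python3 -c "
from h import *
place('A'); im=snap('scene','p1')"
```

```text
now t 17.95 p [403.1 252.6 267.9] F [ 0.7 -0.4 -1.5] w 13.2 j [ 0.2   0.51 -0.96  1.69  0.2   1.43 -2.29]
  rot [ 0.3  0.2 -0.2] rows 1 each [ 0.26  0.2  -0.23]
  shift [284.3 -93.  -34.9] rows 7 each [ 40.6 -13.3  -5. ]
  shift [-0.  0. 60.] rows 2 each [-0.  0. 30.]
```

View pics/p1.png

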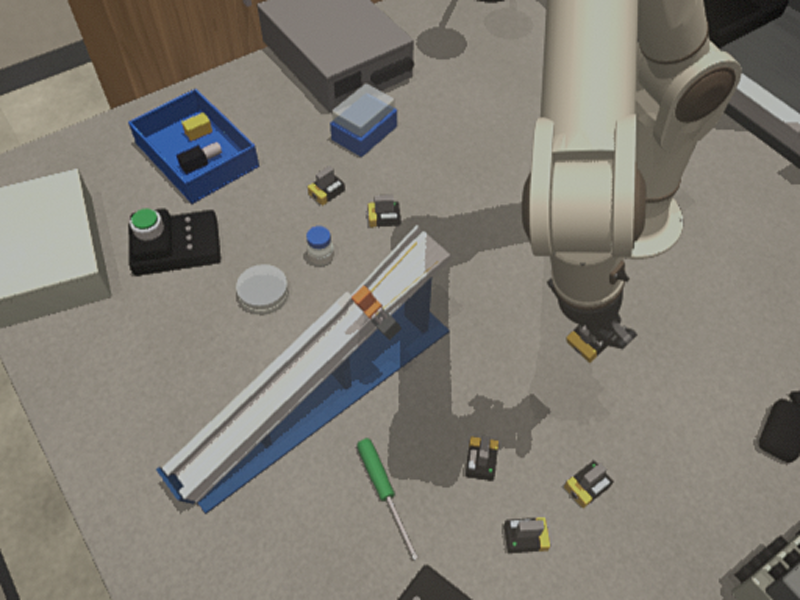

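The gripper at (590,320) is holding m3, with the yellow end facing downhill at (580,345). The gate at (367,303) is up. Moving it over the bay.

Emit:
{"fn": "jog_arm", "kwargs": {
  "steps": "41 -13 -10 0.3 0.2 -0.2 0; 41 -13 -10 0 0 0 0; 41 -13 -5 0 0 0 0; 41 -13 -5 0 0 0 0; 40 -13 -5 0 0 0 0; 40 -14 0 0 0 0 0; 40 -14 0 0 0 0 0; 0 0 0 0 0 0 0; 0 0 0 0 0 0 0"
}}

```text
t: 18.9
tool_pos: [0.5278, -0.0197, 0.2715]
ee_rot: [2.806, 0.0, -1.472]
contact_force: [0.2, 0.7, -0.3]
width: 0.013
```

```bash
python3 -c "
from h import *
place('A')"
```

```text
now t 18.9 p [527.8 -19.7 271.5] F [ 0.2  0.7 -0.3] w 13.0 j [ 0.55  0.58 -0.85  1.53  0.36  1.56 -1.83]
  rot [-0.3 -0.1  0.2] rows 1 each [-0.26 -0.06  0.22]
  shift [ 1.4 -1.5  1.3] rows 1 each [ 1.4 -1.5  1.3]
  shift [-0.  0. 60.] rows 2 each [-0.  0. 30.]
```

```bash
python3 -c "
from h import *
place('A')"
```

```text
now t 18.9 p [527.8 -19.7 271.5] F [ 0.2  0.7 -0.3] w 13.0 j [ 0.55  0.58 -0.85  1.53  0.36  1.56 -1.83]
  rot [-0.3 -0.1  0.2] rows 1 each [-0.26 -0.06  0.22]
  shift [ 1.4 -1.5  1.3] rows 1 each [ 1.4 -1.5  1.3]
  shift [-0.  0. 60.] rows 2 each [-0.  0. 30.]
```

The state hasn't changed since the interruption: same time and pose, module still gripped. Lowering it into the bay.

Emit:
{"fn": "jog_arm", "kwargs": {
  "steps": "1 -1 20 0 0 0 0; 0 0 20 0 0 0 0; 0 0 14 0 0 0 0; 0 0 5 0 0 0 0; 0 0 0 0 0 0 0; 0 0 0 0 0 0 0"
}}

```text
t: 19.5
tool_pos: [0.5104, -0.0214, 0.2159]
ee_rot: [2.806, 0.0, -1.471]
contact_force: [-0.3, 0.4, -0.7]
width: 0.0127
```

```bash
python3 -c "
from h import *
place('A')
snap('top','d1')"
```

```text
now t 19.5 p [510.4 -21.4 215.9] F [-0.3  0.4 -0.7] w 12.7 j [ 0.56  0.6  -0.84  1.63  0.39  1.45 -1.85]
  rot [-0.3 -0.1  0.3] rows 1 each [-0.27 -0.08  0.27]
  shift [  1.4   0.4 -56.9] rows 2 each [  0.7   0.2 -28.5]
  shift [-0.  0. 60.] rows 2 each [-0.  0. 30.]
```

View pics/d1.png

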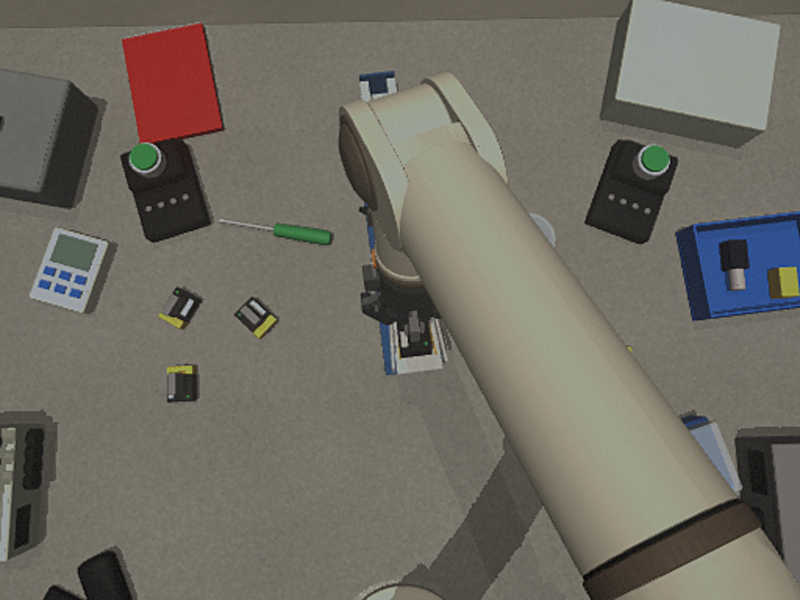

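The module sits in the bay at (414,345), aligned with the rail. Releasing.

Emit:
{"fn": "jog_arm", "kwargs": {
  "steps": "0 0 3 0 0 0 0; 0 0 0 0 0 0 60; 0 0 0 0 0 0 60; 0 0 0 0 0 0 60; 0 0 0 0 0 0 60; 0 0 -30 0 0 0 60; 0 0 -40 0 0 0 60; 0 0 -30 0 0 0 60; 0 0 0 0 0 0 60"
}}

```text
t: 20.45
tool_pos: [0.5446, -0.0178, 0.3106]
ee_rot: [2.812, 0.0, -1.472]
contact_force: [-0.4, 0.5, -0.6]
width: 0.0511
```

```bash
python3 -c "
from h import *
snap('scene','d2')
pose('m6_mid',1)
pick(.570,.372,150,'A')"
```

```text
m6_mid top 0.88 [569. 373.  32.]
   m6_mid scene 0.93 [573. 371.  34.]
  yaw top 151.0 dist 24.6
  yaw scene 133.0 dist 26.3
m6_mid mid [570.9 372.1  33. ]
now t 20.8 p [540.9 -19.1 305.6] F [-0.3  0.5 -0.7] w 51.0 j [ 0.53  0.58 -0.85  1.45  0.36  1.64 -1.81]
  rot [   7.8   24.4 -142.6] rows 18 each [ 0.44  1.36 -7.92]
  shift [ 353.3 -170.4  155.6] rows 9 each [ 39.3 -18.9  17.3]
  shift [  0.   0. 121.] rows 3 each [ 0.   0.  40.3]
```

View pics/d2.png

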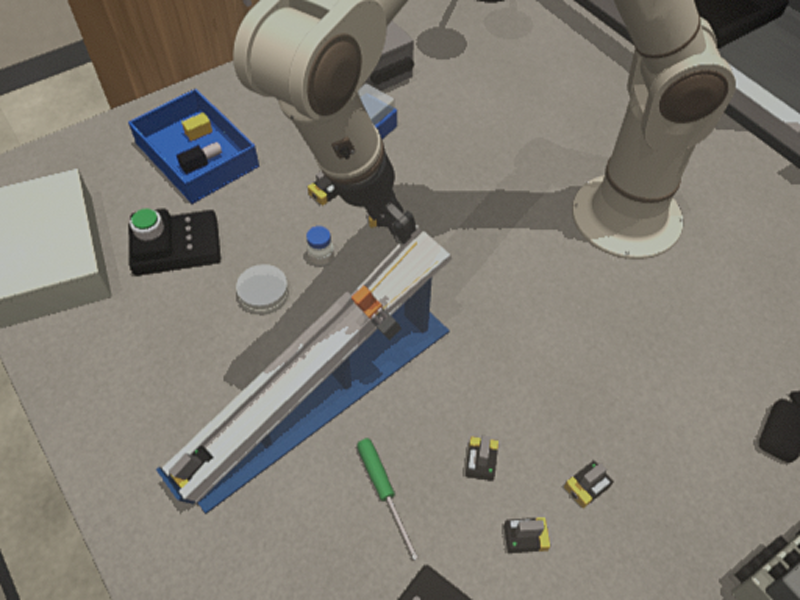

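m3 has slid all the way to the stop at (190,465), yellow end first. Now m6.

Emit:
{"fn": "jog_arm", "kwargs": {
  "steps": "0 0 0 0.4 1.4 -7.9 60; 0 0 0 0.4 1.4 -7.9 60; 0 0 0 0.4 1.4 -7.9 60; 0 0 0 0.4 1.4 -7.9 60; 0 0 0 0.4 1.4 -7.9 60; 0 0 0 0.4 1.4 -7.9 60; 0 0 0 0.4 1.4 -7.9 60; 0 0 0 0.4 1.4 -7.9 60; 0 0 0 0.4 1.4 -7.9 60; 0 0 0 0.4 1.4 -7.9 60; 0 0 0 0.4 1.4 -7.9 60; 0 0 0 0.4 1.4 -7.9 60"
}}

```text
t: 22.0
tool_pos: [0.5412, -0.0189, 0.3062]
ee_rot: [3.034, 0.106, 0.215]
contact_force: [-0.3, -0.2, 0.7]
width: 0.051
```

Emit:
{"fn": "jog_arm", "kwargs": {
  "steps": "0 0 0 0.4 1.4 -7.9 60; 0 0 0 0.4 1.4 -7.9 60; 0 0 0 0.4 1.4 -7.9 60; 0 0 0 0.4 1.4 -7.9 60; 0 0 0 0.4 1.4 -7.9 60; 0 0 0 0.4 1.4 -7.9 60; 0 0 0 0 0 0 60"
}}

```text
t: 22.7
tool_pos: [0.5412, -0.02, 0.3059]
ee_rot: [3.128, 0.004, 1.044]
contact_force: [0.2, -0.5, -0.3]
width: 0.0509
```

```bash
python3 -c "
from h import *
pick(.5705,.372,150,'A')"
```

```text
now t 22.7 p [541.2 -20.  305.9] F [ 0.2 -0.5 -0.3] w 50.9 j [ 1.02  0.65 -1.5   1.73  0.67  1.4   0.45]
  rot [ 0.8  0.2 -0.2] rows 1 each [ 0.8   0.25 -0.2 ]
  shift [ 354.2 -170.7  155.9] rows 9 each [ 39.4 -19.   17.3]
  shift [  0.   0. 121.] rows 3 each [ 0.   0.  40.3]
```

Emit:
{"fn": "jog_arm", "kwargs": {
  "steps": "39 -19 10 0.8 0.2 -0.2 60; 39 -19 15 0 0 0 60; 39 -19 15 0 0 0 60; 39 -19 18 0 0 0 60; 39 -19 18 0 0 0 60"
}}

```text
t: 23.2
tool_pos: [0.557, 0.1988, 0.2292]
ee_rot: [3.14, 0.001, 1.043]
contact_force: [0.6, 0.1, -0.4]
width: 0.0514
```

```bash
python3 -c "
from h import *
pick(.5705,.372,150,'A')"
```

```text
now t 23.2 p [557.  198.8 229.2] F [ 0.6  0.1 -0.4] w 51.4 j [ 0.47  0.73 -1.3   1.69  0.74  1.3   0.07]
  rot [ 0.1  0.1 -0.2] rows 1 each [ 0.11  0.08 -0.24]
  shift [156.7 -74.9  79.2] rows 4 each [ 39.2 -18.7  19.8]
  shift [  0.   0. 121.] rows 3 each [ 0.   0.  40.3]
```

Emit:
{"fn": "jog_arm", "kwargs": {
  "steps": "39 -19 20 0 0 0 60; 39 -19 20 0 0 0 60; 39 -19 20 0 0 0 60; 40 -18 20 0 0 0 60; 0 0 0 0 0 0 60; 0 0 0 0 0 0 60"
}}

```text
t: 23.8
tool_pos: [0.5689, 0.3726, 0.1488]
ee_rot: [3.141, 0.002, 1.048]
contact_force: [1.3, -0.2, 1.4]
width: 0.0513
```

```bash
python3 -c "
from h import *
pose('m6_mid',1)
pick(.5705,.372,150,'A')"
```

```text
m6_mid scene 0.85 [575. 370.  33.]
  yaw scene 128.5 dist 30.9
m6_mid mid [574.6 370.   32.6]
now t 24.1 p [572.  369.  150.6] F [ 1.2 -0.5 -0.3] w 51.1 j [ 0.07  0.9  -1.13  1.52  0.84  1.27 -0.14]
  rot [ 0.1  0.  -0.2] rows 1 each [ 0.14  0.01 -0.16]
  shift [ 1.8 -2.7  0.6] rows 1 each [ 1.8 -2.7  0.6]
  shift [  0.   0. 121.] rows 3 each [ 0.   0.  40.3]
```

Emit:
{"fn": "jog_arm", "kwargs": {
  "steps": "1 -1 35 0 0 0 60; 0 0 40 0 0 0 60; 0 0 30 0 0 0 60; 0 0 15 0 0 0 60; 0 0 0 0 0 0 60; 0 0 0 0 0 0 0; 0 0 0 0 0 0 0; 0 0 0 0 0 0 0; 0 0 0 0 0 0 0; 0 0 0 0 0 0 0; 0 0 0 0 0 0 0"
}}

```text
t: 25.2
tool_pos: [0.5716, 0.3731, 0.0323]
ee_rot: [3.139, -0.003, 1.047]
contact_force: [0.9, -0.2, 6.1]
width: 0.013
```

Emit:
{"fn": "jog_arm", "kwargs": {
  "steps": "0 0 -20 0 0 0 0; 0 0 -45 0 0 0 0; 0 0 -45 0 0 0 0; 0 0 -45 0 0 0 0; 0 0 -45 0 0 0 0; 0 0 -45 0 0 0 0; 0 0 0 0 0 0 0"
}}

```text
t: 25.9
tool_pos: [0.571, 0.3756, 0.2841]
ee_rot: [3.137, -0.01, 1.049]
contact_force: [0.0, 0.7, -1.3]
width: 0.0132
```

```bash
python3 -c "
from h import *
place('A')
snap('scene','e1')"
```

```text
now t 25.9 p [571.  375.6 284.1] F [ 0.   0.7 -1.3] w 13.2 j [ 0.08  0.79 -1.22  1.39  0.74  1.45 -0.07]
  rot [ -8.5 -25.1 142.8] rows 18 each [-0.47 -1.4   7.93]
  shift [390.8  70.1  40.1] rows 9 each [43.4  7.8  4.5]
  shift [-0.  0. 60.] rows 2 each [-0.  0. 30.]
```

View pics/e1.png

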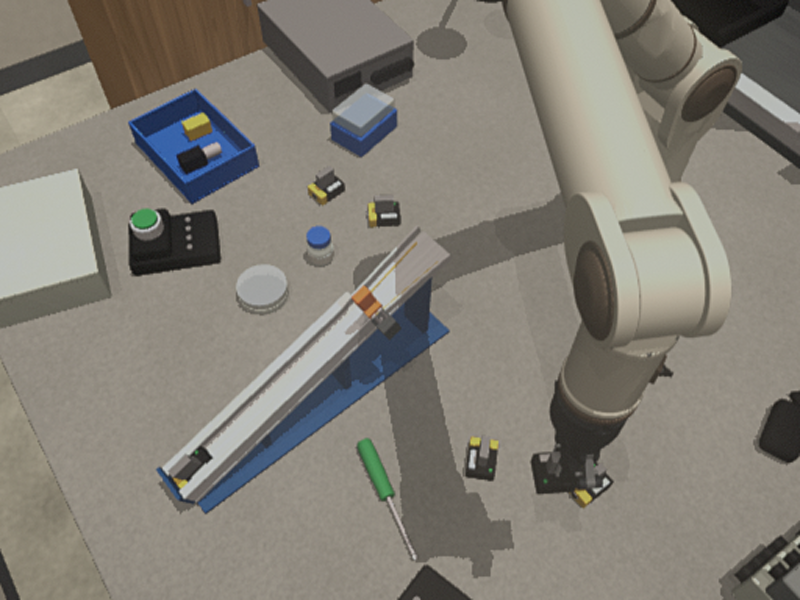

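m6 is held. The turn could reach the joint 7 limit here, so I'll turn half way, travel, then turn the rest.

Emit:
{"fn": "jog_arm", "kwargs": {
  "steps": "0 0 0 -0.5 -1.4 7.9 0; 0 0 0 -0.5 -1.4 7.9 0; 0 0 0 -0.5 -1.4 7.9 0; 0 0 0 -0.5 -1.4 7.9 0; 0 0 0 -0.5 -1.4 7.9 0; 0 0 0 -0.5 -1.4 7.9 0; 0 0 0 -0.5 -1.4 7.9 0; 0 0 0 -0.5 -1.4 7.9 0; 0 0 0 -0.5 -1.4 7.9 0; 0 0 0 0 0 0 0"
}}

```text
t: 26.95
tool_pos: [0.5701, 0.3716, 0.2733]
ee_rot: [2.957, 0.124, -0.212]
contact_force: [0.0, 0.6, -1.7]
width: 0.0129
```

```bash
python3 -c "
from h import *
plan((None,rail((-105,0,110))))"
```

```text
now t 26.95 p [570.1 371.6 273.3] F [ 0.   0.6 -1.7] w 12.9 j [-0.17  0.8  -0.89  1.18  0.55  1.64 -1.18]
  shift [ 46.  387.6  52.6] rows 9 each [ 5.1 43.1  5.8]
```

Emit:
{"fn": "jog_arm", "kwargs": {
  "steps": "5 43 0 0 0 0 0; 5 43 0 0 0 0 0; 5 43 0 0 0 0 0; 5 43 5 0 0 0 0; 5 43 5 0 0 0 0; 5 43 10 0 0 0 0; 5 43 10 0 0 0 0; 5 43 10 0 0 0 0; 5 43 10 0 0 0 0; 0 0 0 0 0 0 0"
}}

```text
t: 27.95
tool_pos: [0.5338, -0.0279, 0.2886]
ee_rot: [2.954, 0.125, -0.218]
contact_force: [0.2, -1.1, -1.8]
width: 0.0131
```

Emit:
{"fn": "jog_arm", "kwargs": {
  "steps": "0 0 0 -0.5 -1.4 7.9 0; 0 0 0 -0.5 -1.4 7.9 0; 0 0 0 -0.5 -1.4 7.9 0; 0 0 0 -0.5 -1.4 7.9 0; 0 0 0 -0.5 -1.4 7.9 0; 0 0 0 -0.5 -1.4 7.9 0; 0 0 0 -0.5 -1.4 7.9 0; 0 0 0 -0.5 -1.4 7.9 0; 0 0 0 -0.5 -1.4 7.9 0; 0 0 0 0 0 0 0"
}}

```text
t: 28.95
tool_pos: [0.5349, -0.0194, 0.2892]
ee_rot: [2.787, -0.011, -1.465]
contact_force: [-0.6, -0.9, -1.8]
width: 0.0129
```

```bash
python3 -c "
from h import *
place('A')"
```

```text
now t 28.95 p [534.9 -19.4 289.2] F [-0.6 -0.9 -1.8] w 12.9 j [ 0.41  0.53 -0.66  1.48  0.28  1.59 -1.74]
  rot [ 0.8 -0.8  0.4] rows 1 each [ 0.83 -0.82  0.35]
  shift [ 1.  -0.8 20.4] rows 1 each [ 1.  -0.8 20.4]
  shift [-0.  0. 60.] rows 2 each [-0.  0. 30.]
```

Emit:
{"fn": "jog_arm", "kwargs": {
  "steps": "1 0 30 0.8 -0.8 0.4 0; 0 -1 25 0 0 0 0; 0 0 15 0 0 0 0; 0 0 6 0 0 0 0; 0 0 0 0 0 0 0; 0 0 0 0 0 0 0"
}}

```text
t: 29.55
tool_pos: [0.5113, -0.0221, 0.2189]
ee_rot: [2.804, -0.0, -1.475]
contact_force: [0.1, -0.2, -2.0]
width: 0.0129
```

```bash
python3 -c "
from h import *
place('A')"
```

```text
now t 29.55 p [511.3 -22.1 218.9] F [ 0.1 -0.2 -2. ] w 12.9 j [ 0.44  0.55 -0.65  1.63  0.29  1.42 -1.76]
  rot [-0.1 -0.   0. ] rows 1 each [-0.11 -0.02  0.05]
  shift [  0.5   0.3 -53.9] rows 2 each [  0.3   0.1 -26.9]
  shift [-0.  0. 60.] rows 2 each [-0.  0. 30.]
```

Needs 6 mm more.

Emit:
{"fn": "jog_arm", "kwargs": {
  "steps": "0 0 5 0 0 0 0; 0 0 0 0 0 0 0; 0 0 0 0 0 0 60; 0 0 0 0 0 0 60; 0 0 0 0 0 0 60; 0 0 0 0 0 0 60; 0 0 -30 0 0 0 60; 0 0 -40 0 0 0 60; 0 0 -30 0 0 0 60; 0 0 0 0 0 0 60"
}}

```text
t: 30.55
tool_pos: [0.5452, -0.0186, 0.3118]
ee_rot: [2.81, -0.001, -1.477]
contact_force: [0.3, 0.5, -0.7]
width: 0.0517
```

```bash
python3 -c "
from h import *
snap('scene','e2')
pose('m1_mid',1)
pick(.397,-.2605,-28.5,'A')"
```

```text
m1_mid scene 0.72 [658.  -7. 127.]
   m1_mid scene 0.51 [ 397. -259.   32.]
m1_mid mid [657.8  -7.2 126.5]
now t 30.9 p [541.4 -19.7 306.7] F [-0.7 -0.4  0.3] w 51.1 j [ 0.42  0.52 -0.66  1.45  0.27  1.62 -1.74]
  rot [19.  -5.8 33.5] rows 5 each [ 3.8  -1.16  6.71]
  shift [280.5  12.  156.7] rows 7 each [40.1  1.7 22.4]
  shift [  0.   0. 121.] rows 3 each [ 0.   0.  40.3]
```

View pics/e2.png

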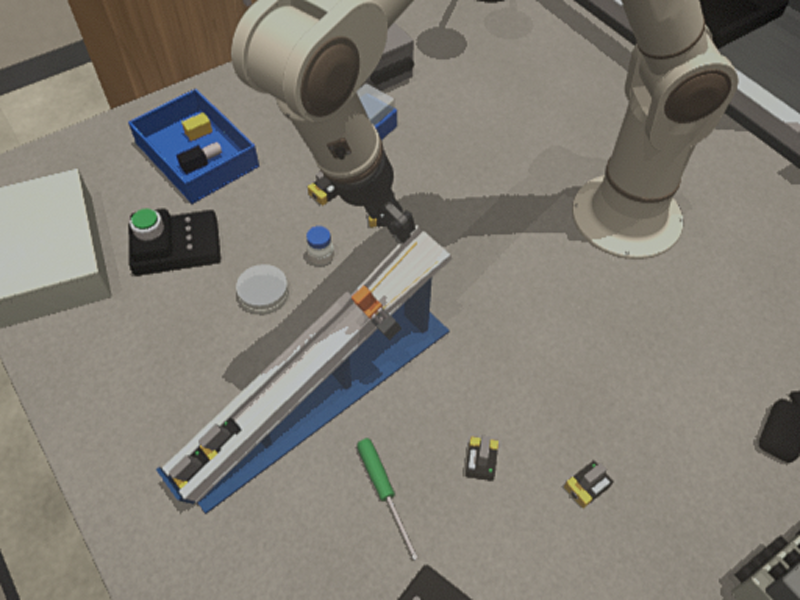

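Two modules are in the tube at (188,465) and (218,435). Now m1.

Emit:
{"fn": "jog_arm", "kwargs": {
  "steps": "0 0 0 3.8 -1.2 6.7 60; 0 0 0 3.8 -1.2 6.7 60; 0 0 0 3.8 -1.2 6.7 60; 0 0 0 3.8 -1.2 6.7 60; 0 0 0 3.8 -1.2 6.7 60; 40 2 0 0 0 0 60; 40 2 10 0 0 0 60; 40 2 25 0 0 0 60; 40 2 30 0 0 0 60; 40 2 30 0 0 0 60; 40 1 30 0 0 0 60; 40 1 30 0 0 0 60"
}}

```text
t: 32.1
tool_pos: [0.397, -0.2603, 0.1504]
ee_rot: [-3.141, 0.004, -2.068]
contact_force: [0.4, -1.3, 0.3]
width: 0.0512
```

```bash
python3 -c "
from h import *
pick(.397,-.2605,-28.5,'A')
pose('m1_mid',1)
snap('scene','f1')"
```

```text
now t 32.1 p [ 397.  -260.3  150.4] F [ 0.4 -1.3  0.3] w 51.2 j [ 0.89  0.29 -0.41  2.05  0.15  0.82 -1.68]
  rot [-0.1  0.2  0. ] rows 1 each [-0.06  0.23  0.  ]
  shift [ 0.2 -0.1  0.4] rows 1 each [ 0.2 -0.1  0.4]
  shift [  0.   0. 121.] rows 3 each [ 0.   0.  40.3]
   m1_mid top 0.54 [ 394. -261.   28.]
   m1_mid scene 0.91 [ 401. -259.   27.]
  yaw scene -40.7 dist 22.7
m1_mid mid [ 397.2 -260.4   27.4]
```

View pics/f1.png

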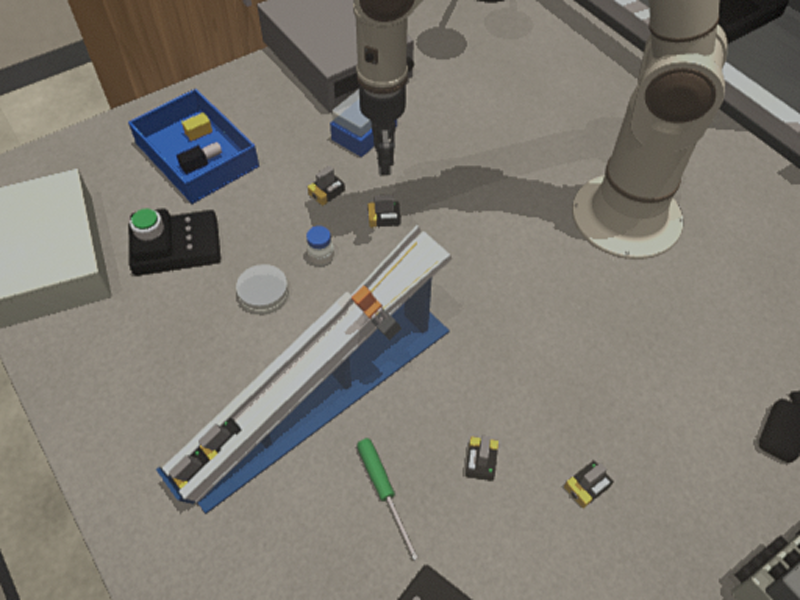

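m1 at (385,212) is where expected, with the gripper at (385,165) directly above it.

Emit:
{"fn": "jog_arm", "kwargs": {
  "steps": "0 0 35 0 0 0 60; 0 0 40 0 0 0 60; 0 0 30 0 0 0 60; 0 0 16 0 0 0 60; 0 0 0 0 0 0 60; 0 0 0 0 0 0 0; 0 0 0 0 0 0 0; 0 0 0 0 0 0 0; 0 0 0 0 0 0 0; 0 0 0 0 0 0 0; 0 0 0 0 0 0 0"
}}

```text
t: 33.55
tool_pos: [0.4005, -0.2594, 0.0323]
ee_rot: [-3.137, 0.004, -2.068]
contact_force: [-0.6, 1.0, 7.2]
width: 0.0131
```

Emit:
{"fn": "jog_arm", "kwargs": {
  "steps": "0 0 -20 0 0 0 0; 0 0 -45 0 0 0 0; 0 0 -45 0 0 0 0; 0 0 -45 0 0 0 0; 0 0 -45 0 0 0 0; 0 0 -45 0 0 0 0; 0 0 -20 0 0 0 0; 0 0 0 0 0 0 0"
}}

```text
t: 34.35
tool_pos: [0.3999, -0.2608, 0.2999]
ee_rot: [-3.132, 0.002, -2.068]
contact_force: [-0.2, -1.1, -1.1]
width: 0.0131
```

```bash
python3 -c "
from h import *
place('A')"
```

```text
now t 34.35 p [ 399.9 -260.8  299.9] F [-0.2 -1.1 -1.1] w 13.1 j [ 0.95  0.11 -0.45  1.89  0.05  1.15 -1.59]
  rot [-19.5   5.7 -33.6] rows 5 each [-3.89  1.15 -6.73]
  shift [-226.5 -152.6  -22. ] rows 6 each [-37.8 -25.4  -3.7]
  shift [-0.  0. 60.] rows 2 each [-0.  0. 30.]
```

Emit:
{"fn": "jog_arm", "kwargs": {
  "steps": "0 0 0 -3.9 1.1 -6.7 0; 0 0 0 -3.9 1.1 -6.7 0; 0 0 0 -3.9 1.1 -6.7 0; 0 0 0 -3.9 1.1 -6.7 0; 0 0 0 -3.9 1.1 -6.7 0; -38 -25 -5 0 0 0 0; -38 -25 -5 0 0 0 0; -38 -25 -5 0 0 0 0; -38 -25 -4 0 0 0 0; -38 -26 -3 0 0 0 0; -36 -26 0 0 0 0 0; 0 0 0 0 0 0 0"
}}

```text
t: 35.55
tool_pos: [0.5274, -0.0126, 0.2649]
ee_rot: [2.795, 0.016, -1.469]
contact_force: [-0.3, 0.4, -0.9]
width: 0.0129
```

```bash
python3 -c "
from h import *
place('A')"
```

```text
now t 35.55 p [527.4 -12.6 264.9] F [-0.3  0.4 -0.9] w 12.9 j [ 0.41  0.53 -0.63  1.53  0.25  1.52 -1.73]
  rot [0.4 0.7 0.7] rows 1 each [0.37 0.74 0.69]
  shift [ 8.5  0.8 -4.9] rows 1 each [ 8.5  0.8 -4.9]
  shift [-0.  0. 60.] rows 2 each [-0.  0. 30.]
```

Emit:
{"fn": "jog_arm", "kwargs": {
  "steps": "6 0 5 0.4 0.7 0.7 0; 0 0 20 0 0 0 0; 0 0 18 0 0 0 0; 0 0 8 0 0 0 0; 0 0 0 0 0 0 0; 0 0 0 0 0 0 0"
}}

```text
t: 36.15
tool_pos: [0.511, -0.0291, 0.2194]
ee_rot: [2.804, -0.006, -1.488]
contact_force: [-0.5, 0.7, -0.7]
width: 0.0129
```

```bash
python3 -c "
from h import *
place('A')"
```

```text
now t 36.15 p [511.  -29.1 219.4] F [-0.5  0.7 -0.7] w 12.9 j [ 0.43  0.53 -0.62  1.63  0.28  1.42 -1.75]
  rot [-0.1 -0.1 -0.8] rows 1 each [-0.13 -0.12 -0.76]
  shift [ -6.4  -0.8 -53.7] rows 2 each [ -3.2  -0.4 -26.9]
  shift [-0.  0. 60.] rows 2 each [-0.  0. 30.]
```

Emit:
{"fn": "jog_arm", "kwargs": {
  "steps": "-6 -1 4 0 0 -0.7 0; 0 0 2 0 0 0 0; 0 0 0 0 0 0 0; 0 0 0 0 0 0 60; 0 0 0 0 0 0 60; 0 0 0 0 0 0 60; 0 0 0 0 0 0 60; 0 0 -30 0 0 0 60; 0 0 -40 0 0 0 60; 0 0 -30 0 0 0 60; 0 0 0 0 0 0 60"
}}

```text
t: 37.25
tool_pos: [0.5452, -0.0182, 0.3112]
ee_rot: [2.811, -0.002, -1.475]
contact_force: [0.8, 0.9, 0.2]
width: 0.0508
```

```bash
python3 -c "
from h import *
snap('scene','f2')
pose('m2_mid',1)
pick(.454,-.383,13,'A')"
```

```text
m2_mid scene 0.52 [ 453. -383.   33.]
  yaw scene 8.5 dist 20.7
m2_mid mid [ 452.6 -383.2   33. ]
now t 37.6 p [541.4 -19.2 306.1] F [ 0.3 -0.8  0.1] w 51.5 j [ 0.4   0.52 -0.63  1.45  0.26  1.61 -1.73]
  rot [19.5  1.2 -7.4] rows 3 each [ 6.5   0.4  -2.48]
  shift [334.8 167.  156.1] rows 9 each [37.2 18.6 17.3]
  shift [  0.   0. 121.] rows 3 each [ 0.   0.  40.3]
```

View pics/f2.png

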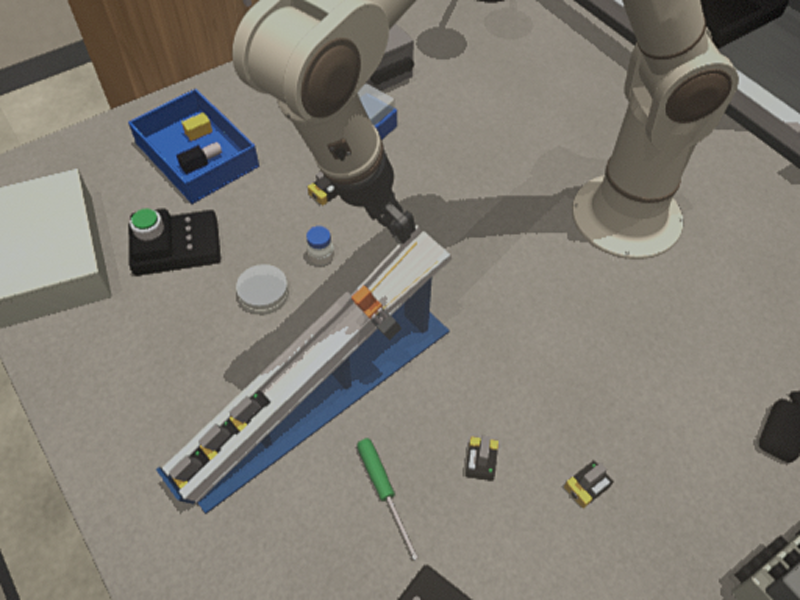

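Three are in. Now m2 at (323,187).

Emit:
{"fn": "jog_arm", "kwargs": {
  "steps": "0 0 0 6.5 0.4 -2.5 60; 0 0 0 6.5 0.4 -2.5 60; 0 0 0 6.5 0.4 -2.5 60; 37 19 0 0 0 0 60; 37 19 10 0 0 0 60; 37 19 20 0 0 0 60; 37 19 20 0 0 0 60; 37 19 20 0 0 0 60; 37 18 21 0 0 0 60; 37 18 21 0 0 0 60; 37 18 22 0 0 0 60; 38 18 22 0 0 0 60"
}}

```text
t: 38.8
tool_pos: [0.4544, -0.3832, 0.1496]
ee_rot: [-3.14, 0.0, -1.342]
contact_force: [1.6, 0.2, -0.0]
width: 0.0516
```

Emit:
{"fn": "jog_arm", "kwargs": {
  "steps": "0 0 0 0 0 0 60; 0 0 0 0 0 0 60"
}}

```text
t: 39.0
tool_pos: [0.4538, -0.3825, 0.1493]
ee_rot: [-3.141, 0.003, -1.346]
contact_force: [0.6, 0.3, -0.2]
width: 0.0513
```

```bash
python3 -c "
from h import *
pose('m2_mid',2)
pick(.4535,-.383,13,'A')"
```

```text
m2_mid top 0.73 [ 454. -384.   27.]
   m2_mid top 0.64 [ 454. -383.   25.]
   m2_mid scene 0.82 [ 451. -381.   35.]
   m2_mid scene 0.63 [ 452. -384.   33.]
   m2_mid scene 0.34 [ 674. -236.    1.]
  yaw top 12.5 dist 24.7
  yaw scene 9.2 dist 21.2
m2_mid mid [ 452.7 -382.9   30.2]
now t 39.5 p [ 455.9 -381.7  151.4] F [-0.4 -0.6 -1. ] w 51.2 j [ 1.03  0.5  -0.49  1.77  0.28  0.94 -0.92]
  rot [-0.2 -0.1  0.1] rows 1 each [-0.16 -0.06  0.11]
  shift [0.7 2.7 1.4] rows 1 each [0.7 2.7 1.4]
  shift [  0.   0. 121.] rows 3 each [ 0.   0.  40.3]
```

Emit:
{"fn": "jog_arm", "kwargs": {
  "steps": "0 1 35 0 0 0 60; 0 0 40 0 0 0 60; 0 0 30 0 0 0 60; 0 0 15 0 0 0 60; 0 0 0 0 0 0 60; 0 0 0 0 0 0 0; 0 0 0 0 0 0 0; 0 0 0 0 0 0 0; 0 0 0 0 0 0 0; 0 0 0 0 0 0 0; 0 0 0 0 0 0 0"
}}

```text
t: 40.6
tool_pos: [0.4563, -0.3833, 0.033]
ee_rot: [-3.137, -0.003, -1.343]
contact_force: [-0.6, 0.4, 6.1]
width: 0.0129
```

Emit:
{"fn": "jog_arm", "kwargs": {
  "steps": "0 0 -20 0 0 0 0; 0 0 -45 0 0 0 0; 0 0 -45 0 0 0 0; 0 0 -45 0 0 0 0; 0 0 -45 0 0 0 0; 0 0 -45 0 0 0 0; 0 0 -15 0 0 0 0; 0 0 0 -6.5 -0.4 2.5 0; 0 0 0 -6.5 -0.4 2.5 0; 0 0 0 -6.5 -0.4 2.5 0; 0 0 0 0 0 0 0; 0 0 0 0 0 0 0"
}}

```text
t: 41.8
tool_pos: [0.4546, -0.3815, 0.2896]
ee_rot: [2.804, 0.0, -1.472]
contact_force: [0.6, 0.2, -0.1]
width: 0.0133
```

```bash
python3 -c "
from h import *
place('A')"
```

```text
now t 41.8 p [ 454.6 -381.5  289.6] F [ 0.6  0.2 -0.1] w 13.3 j [ 0.84  0.53 -0.46  1.42  0.39  1.55 -1.14]
  rot [-0.1 -0.1  0.2] rows 1 each [-0.13 -0.05  0.21]
  shift [-351.8 -108.7  -17.3] rows 8 each [-44.  -13.6  -2.2]
  shift [-0.  0. 60.] rows 2 each [-0.  0. 30.]
```

Emit:
{"fn": "jog_arm", "kwargs": {
  "steps": "-40 -12 -5 0 0 0 0; -40 -12 -5 0 0 0 0; -40 -12 -5 0 0 0 0; -40 -12 -2 0 0 0 0; -40 -12 0 0 0 0 0; -40 -12 0 0 0 0 0; -40 -12 0 0 0 0 0; -40 -12 0 0 0 0 0; -32 -12 0 0 0 0 0; 0 0 0 0 0 0 0; 0 0 0 0 0 0 0"
}}

```text
t: 42.9
tool_pos: [0.5271, -0.0222, 0.2712]
ee_rot: [2.805, -0.002, -1.474]
contact_force: [-0.6, -1.9, -1.1]
width: 0.0131
```

```bash
python3 -c "
from h import *
place('A')"
```

```text
now t 42.9 p [527.1 -22.2 271.2] F [-0.6 -1.9 -1.1] w 13.1 j [ 0.4   0.51 -0.61  1.54  0.25  1.52 -1.72]
  rot [-0.2 -0.2  0.1] rows 1 each [-0.21 -0.16  0.06]
  shift [-1.1 -2.4  0.7] rows 1 each [-1.1 -2.4  0.7]
  shift [-0.  0. 60.] rows 2 each [-0.  0. 30.]
```

Emit:
{"fn": "jog_arm", "kwargs": {
  "steps": "-1 -2 22 0 0 0 0; 0 0 20 0 0 0 0; 0 0 12 0 0 0 0; 0 0 5 0 0 0 0; 0 0 0 0 0 0 0; 0 0 0 0 0 0 0; 0 0 0 0 0 0 60; 0 0 0 0 0 0 60; 0 0 0 0 0 0 60; 0 0 0 0 0 0 60"
}}

```text
t: 43.9
tool_pos: [0.5099, -0.0223, 0.2144]
ee_rot: [2.804, -0.002, -1.474]
contact_force: [-0.0, 0.7, 0.3]
width: 0.0512
```

Emit:
{"fn": "jog_arm", "kwargs": {
  "steps": "0 0 -30 0 0 0 60; 0 0 -40 0 0 0 60; 0 0 -30 0 0 0 60; 0 0 0 0 0 0 60"
}}

```text
t: 44.3
tool_pos: [0.5457, -0.0182, 0.3126]
ee_rot: [2.811, -0.002, -1.474]
contact_force: [0.6, -0.2, 0.2]
width: 0.0515
```

```bash
python3 -c "
from h import *
snap('scene','g2')
pose('m5_mid',2);pose('m4_mid',2)
pick(.549,.241,-131,'B')"
```

```text
m5_mid top 0.81 [548. 243.  31.]
   m5_mid top 0.68 [602. -13. 149.]
   m5_mid top 0.91 [550. 243.  28.]
   m5_mid scene 0.76 [553. 242.  32.]
   m5_mid scene 0.6 [553. 243.  29.]
  yaw top -130.6 dist 23.6
  yaw scene -103.3 dist 30.9
  yaw scene -164.7 dist 30.2
m5_mid mid [550.9 242.8  30. ]
   m4_mid top 0.72 [442. 366.  34.]
   m4_mid top 0.86 [439. 365.  32.]
   m4_mid scene 0.72 [439. 368.  32.]
   m4_mid scene 0.44 [499. -22. 186.]
   m4_mid scene 0.62 [439. 369.  31.]
   m4_mid scene 0.56 [553. 243.  32.]
   m4_mid scene 0.33 [764.   3. 126.]
  yaw top 2.3 dist 25.9
  yaw scene 2.0 dist 22.5
m4_mid mid [439.8 366.8  32.3]
now t 45.35 p [542.8 -19.1 308.6] F [-0.   0.2  0.2] w 51.2 j [ 0.39  0.51 -0.61  1.45  0.25  1.61 -1.72]
  rot [ 18.5   7.3 -43.1] rows 6 each [ 3.08  1.21 -7.18]
  shift [-165.9 -200.4  158.6] rows 7 each [-23.7 -28.6  22.7]
  shift [  0.   0. 121.] rows 3 each [ 0.   0.  40.3]
```

View pics/g2.png

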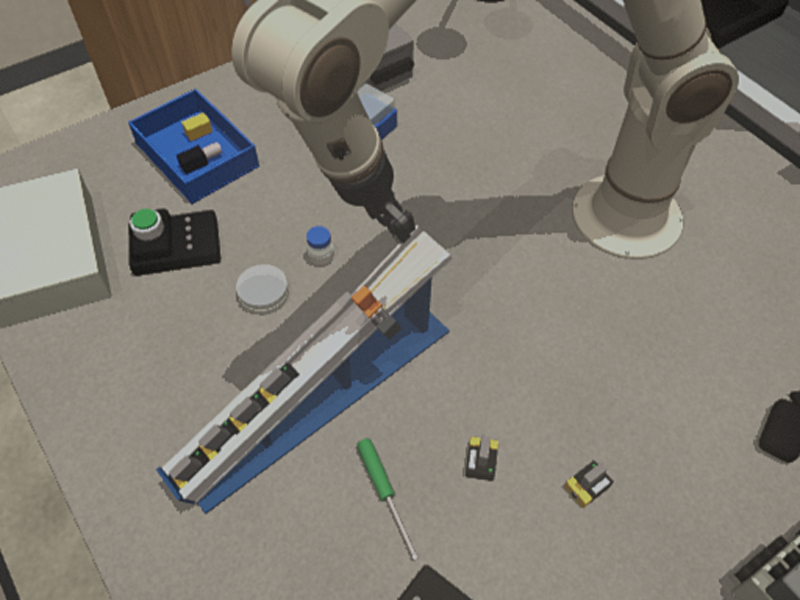

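Four are in. Now m5 at (482,457).

Emit:
{"fn": "jog_arm", "kwargs": {
  "steps": "0 0 0 3.1 1.2 -7.2 60; 0 0 0 3.1 1.2 -7.2 60; 0 0 0 3.1 1.2 -7.2 60; 0 0 0 3.1 1.2 -7.2 60; 0 0 0 3.1 1.2 -7.2 60; 0 0 0 3.1 1.2 -7.2 60; -33 -41 0 0 0 0 60; -33 -40 20 0 0 0 60; -33 -40 35 0 0 0 60; -33 -40 35 0 0 0 60; -33 -40 35 0 0 0 60; 0 0 33 0 0 0 60"
}}

```text
t: 46.55
tool_pos: [0.5477, 0.2108, 0.1748]
ee_rot: [-3.133, 0.003, -0.705]
contact_force: [1.0, 0.3, 0.4]
width: 0.0513
```

Emit:
{"fn": "jog_arm", "kwargs": {
  "steps": "0 0 0 0 0 0 60; 0 0 0 0 0 0 60"
}}

```text
t: 46.75
tool_pos: [0.5488, 0.2013, 0.1742]
ee_rot: [-3.14, 0.001, -0.714]
contact_force: [1.0, 0.2, 0.2]
width: 0.0513
```

```bash
python3 -c "
from h import *
pose('m5_mid',1)
pick(.550,.242,-131,'B')
snap('scene','h1')"
```

```text
Traceback (most recent call last):
  File "h.py", line 63, in pose
    P=np.array(see(l,n)); c=P[0];
                            ~^^^
IndexError: index 0 is out of bounds for axis 0 with size 0
```

```bash
python3 -c "
from h import *
pick(.550,.242,-131,'B')
snap('top','h1')
see('m5_mid',1)"
```

```text
now t 46.95 p [550.5 201.3 176.2] F [ 0.1 -0.   0.6] w 51.3 j [ 0.2   0.53 -0.79  1.76  0.43  1.02 -1.47]
  rot [-0.3 -0.1 -0. ] rows 1 each [-0.28 -0.1  -0.03]
  shift [-27.1 -30.4  26.2] rows 2 each [-13.5 -15.2  13.1]
  shift [  0.   0. 121.] rows 3 each [ 0.   0.  40.3]
   m5_mid scene 0.68 [555. 247.  32.]
```

View pics/h1.png

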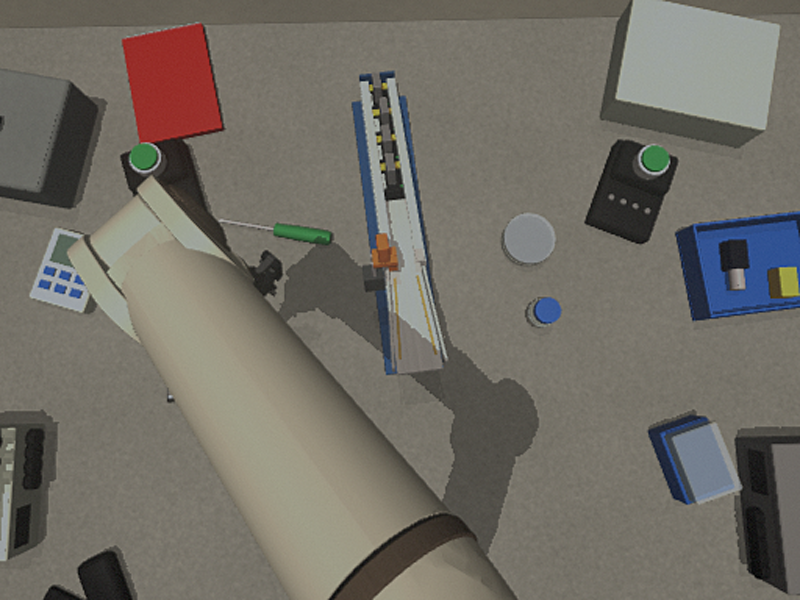

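The top view is blocked by the arm, and m5 is hidden beneath it. The earlier fix of (0.550, 0.242) from unobstructed views stands.

Emit:
{"fn": "jog_arm", "kwargs": {
  "steps": "-14 -15 10 0 0 0 60; -13 -15 16 0 0 0 60; 0 0 0 0 0 0 60; 0 0 0 0 0 0 60"
}}

```text
t: 47.6
tool_pos: [0.5478, 0.2426, 0.1482]
ee_rot: [-3.14, 0.001, -0.713]
contact_force: [0.6, 0.1, 0.3]
width: 0.0511
```

```bash
python3 -c "
from h import *
see('m5_mid',1)
pick(.550,.242,-131,'B')"
```

```text
m5_mid top 0.58 [549. 241.  32.]
   m5_mid scene 0.68 [554. 244.  33.]
now t 47.8 p [548.8 241.6 148.9] F [ 0.4 -0.2 -0.2] w 51.2 j [ 0.1   0.59 -0.76  1.75  0.47  1.   -1.55]
  rot [-0.2 -0.   0. ] rows 1 each [-0.17 -0.03  0.02]
  shift [ 0.6 -1.1 -1.1] rows 1 each [ 0.6 -1.1 -1.1]
  shift [  0.   0. 121.] rows 3 each [ 0.   0.  40.3]
```

Emit:
{"fn": "jog_arm", "kwargs": {
  "steps": "0 -2 35 0 0 0 60; 0 0 40 0 0 0 60; 0 0 28 0 0 0 60; 0 0 15 0 0 0 60; 0 0 0 0 0 0 60; 0 0 0 0 0 0 0; 0 0 0 0 0 0 0; 0 0 0 0 0 0 0; 0 0 0 0 0 0 0; 0 0 0 0 0 0 0; 0 0 0 0 0 0 0"
}}

```text
t: 48.9
tool_pos: [0.5511, 0.2451, 0.0323]
ee_rot: [-3.136, -0.001, -0.714]
contact_force: [-1.2, -0.5, 7.1]
width: 0.0133
```

Emit:
{"fn": "jog_arm", "kwargs": {
  "steps": "0 0 -20 0 0 0 0; 0 0 -45 0 0 0 0; 0 0 -45 0 0 0 0; 0 0 -45 0 0 0 0; 0 0 -45 0 0 0 0; 0 0 -45 0 0 0 0; 0 0 -20 0 0 0 0; 0 0 0 0 0 0 0; 0 0 0 0 0 0 0"
}}

```text
t: 49.8
tool_pos: [0.549, 0.2433, 0.2952]
ee_rot: [-3.139, -0.0, -0.714]
contact_force: [0.3, 0.5, -1.9]
width: 0.0131
```

```bash
python3 -c "
from h import *
place('B')
snap('scene','h2')"
```

```text
now t 49.8 p [549.  243.3 295.2] F [ 0.3  0.5 -1.9] w 13.1 j [ 0.17  0.44 -0.85  1.6   0.34  1.25 -1.46]
  rot [   9.2  -23.3 -134.7] rows 17 each [ 0.54 -1.37 -7.92]
  shift [-261.2  -33.9   38.9] rows 6 each [-43.5  -5.6   6.5]
  shift [ 0. -0. 60.] rows 2 each [ 0. -0. 30.]
```

View pics/h2.png

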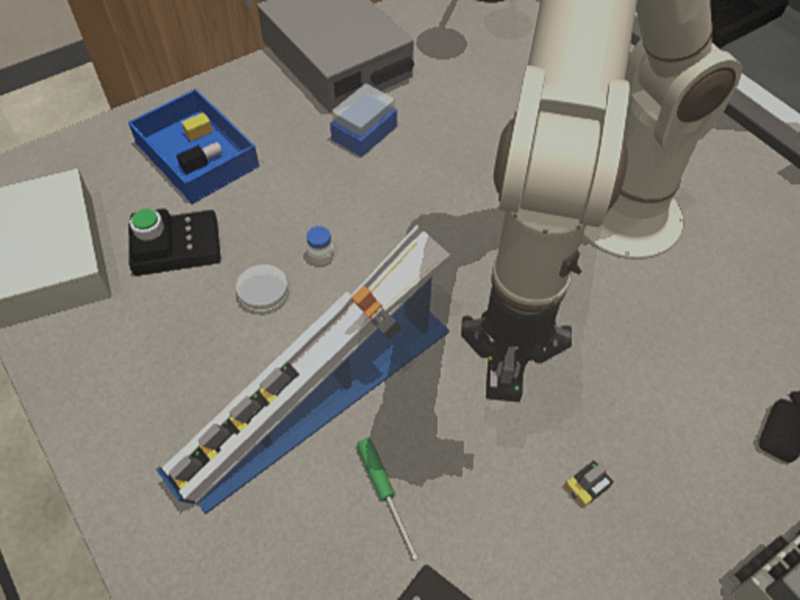

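Emit:
{"fn": "jog_arm", "kwargs": {
  "steps": "0 0 0 0.5 -1.4 -7.9 0; 0 0 0 0.5 -1.4 -7.9 0; 0 0 0 0.5 -1.4 -7.9 0; 0 0 0 0.5 -1.4 -7.9 0; 0 0 0 0.5 -1.4 -7.9 0; 0 0 0 0.5 -1.4 -7.9 0; 0 0 0 0.5 -1.4 -7.9 0; 0 0 0 0.5 -1.4 -7.9 0; 0 0 0 0.5 -1.4 -7.9 0; 0 0 0 0.5 -1.4 -7.9 0; 0 0 0 0 0 0 0"
}}

```text
t: 50.95
tool_pos: [0.5489, 0.2431, 0.2925]
ee_rot: [-2.931, 0.122, 0.686]
contact_force: [0.6, 0.1, -1.6]
width: 0.0131
```

```bash
python3 -c "
from h import *
place('B')"
```

```text
now t 50.95 p [548.9 243.1 292.5] F [ 0.6  0.1 -1.6] w 13.1 j [ 0.34  0.73 -1.16  1.44  0.44  1.5  -0.14]
  rot [  3.4  -9.1 -55.7] rows 7 each [ 0.48 -1.29 -7.96]
  shift [-261.   -34.7   36.4] rows 6 each [-43.5  -5.8   6.1]
  shift [ 0. -0. 60.] rows 2 each [ 0. -0. 30.]
```

Emit:
{"fn": "jog_arm", "kwargs": {
  "steps": "0 0 0 0.5 -1.3 -8 0; 0 0 0 0.5 -1.3 -8 0; 0 0 0 0.5 -1.3 -8 0; 0 0 0 0.5 -1.3 -8 0; 0 0 0 0.5 -1.3 -8 0; 0 0 0 0.5 -1.3 -8 0; 0 0 0 0.5 -1.3 -8 0; 0 0 0 0 0 0 0"
}}

```text
t: 51.75
tool_pos: [0.5484, 0.2445, 0.2938]
ee_rot: [-2.802, -0.001, 1.67]
contact_force: [-0.1, 1.1, -1.0]
width: 0.0131
```

```bash
python3 -c "
from h import *
place('B')"
```

```text
now t 51.75 p [548.4 244.5 293.8] F [-0.1  1.1 -1. ] w 13.1 j [ 0.26  0.92 -1.32  1.3   0.62  1.77  0.71]
  rot [0.  0.  0.3] rows 1 each [0.04 0.03 0.25]
  shift [-262.5  -34.    37.5] rows 6 each [-43.7  -5.7   6.2]
  shift [ 0. -0. 60.] rows 2 each [ 0. -0. 30.]
```

Emit:
{"fn": "jog_arm", "kwargs": {
  "steps": "-38 -5 0 0 0 0 0; -38 -5 0 0 0 0 0; -38 -5 5 0 0 0 0; -38 -5 5 0 0 0 0; -38 -5 8 0 0 0 0; -38 -5 8 0 0 0 0; -34 -4 8 0 0 0 0; 0 0 0 0 0 0 0; 0 0 0 0 0 0 0"
}}

```text
t: 52.65
tool_pos: [0.5316, -0.0223, 0.2735]
ee_rot: [-2.804, -0.0, 1.663]
contact_force: [-0.1, 1.4, -1.1]
width: 0.0129
```

```bash
python3 -c "
from h import *
place('B')"
```

```text
now t 52.65 p [531.6 -22.3 273.5] F [-0.1  1.4 -1.1] w 12.9 j [ 0.77  0.88 -1.38  1.51  0.69  1.76  1.02]
  rot [ 0.1 -0.1 -0.2] rows 1 each [ 0.12 -0.07 -0.15]
  shift [ 1.6 -1.1  4.3] rows 1 each [ 1.6 -1.1  4.3]
  shift [ 0. -0. 60.] rows 2 each [ 0. -0. 30.]
```

Emit:
{"fn": "jog_arm", "kwargs": {
  "steps": "1 -1 24 0 0 0 0; 0 0 20 0 0 0 0; 0 0 12 0 0 0 0; 0 0 5 0 0 0 0; 0 0 0 0 0 0 0; 0 0 0 0 0 0 0"
}}

```text
t: 53.25
tool_pos: [0.5115, -0.0216, 0.2176]
ee_rot: [-2.805, -0.002, 1.67]
contact_force: [0.2, -0.6, -0.5]
width: 0.0129
```

```bash
python3 -c "
from h import *
place('B')
snap('top','h3')"
```

```text
now t 53.25 p [511.5 -21.6 217.6] F [ 0.2 -0.6 -0.5] w 12.9 j [ 0.8   0.91 -1.36  1.62  0.72  1.66  0.99]
  rot [ 0.2 -0.   0.3] rows 1 each [ 0.22 -0.01  0.25]
  shift [ -1.   -0.9 -55. ] rows 2 each [ -0.5  -0.4 -27.5]
  shift [ 0. -0. 60.] rows 2 each [ 0. -0. 30.]
```

View pics/h3.png

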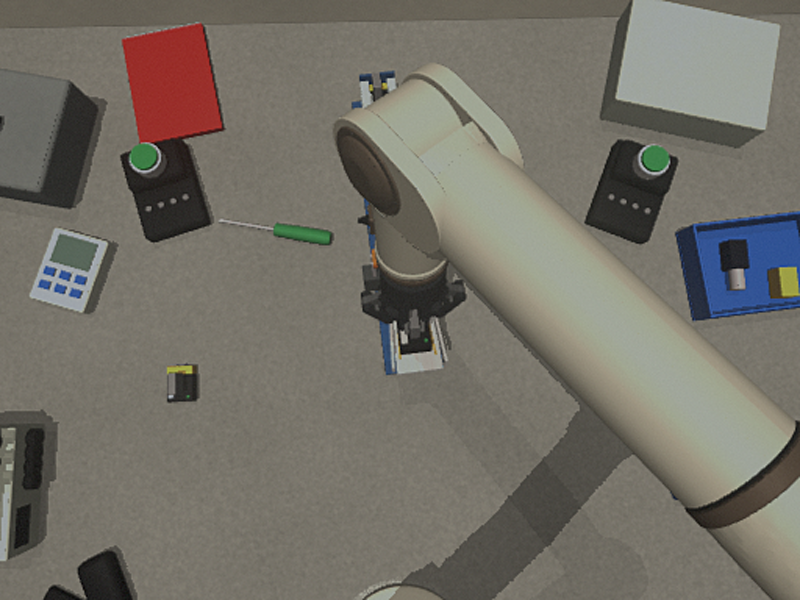

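m5 is aligned in the bay at (414,342). Lower 4 mm and release.

Emit:
{"fn": "jog_arm", "kwargs": {
  "steps": "0 0 4 0 0 0 0; 0 0 0 0 0 0 0; 0 0 0 0 0 0 60; 0 0 0 0 0 0 60; 0 0 0 0 0 0 60; 0 0 0 0 0 0 60; 0 0 -30 0 0 0 60; 0 0 -40 0 0 0 60; 0 0 -20 0 0 0 60; 0 0 0 0 0 0 60"
}}

```text
t: 54.3
tool_pos: [0.5409, -0.0184, 0.3009]
ee_rot: [-2.809, -0.002, 1.67]
contact_force: [-0.3, 0.8, -0.3]
width: 0.0512
```

```bash
python3 -c "
from h import *
snap('scene','i1')
pose('m4_mid',2)
pick(.4405,.367,3,'B')"
```

```text
m4_mid top 0.63 [440. 368.  31.]
   m4_mid top 0.35 [502. -26. 183.]
   m4_mid scene 0.72 [440. 366.  32.]
   m4_mid scene 0.88 [438. 367.  33.]
  yaw top 1.5 dist 26.5
  yaw scene 2.1 dist 23.0
m4_mid mid [439.3 367.1  32.1]
now t 54.85 p [539.1 -19.7 297.7] F [ 0.6  0.9 -0.3] w 51.4 j [ 0.75  0.86 -1.39  1.46  0.68  1.8   1.04]
  rot [-19.4   0.4   2.7] rows 3 each [-6.45  0.12  0.89]
  shift [391.3 -78.2 147.7] rows 9 each [43.5 -8.7 16.4]
  shift [  0.   0. 121.] rows 3 each [ 0.   0.  40.3]
```

View pics/i1.png

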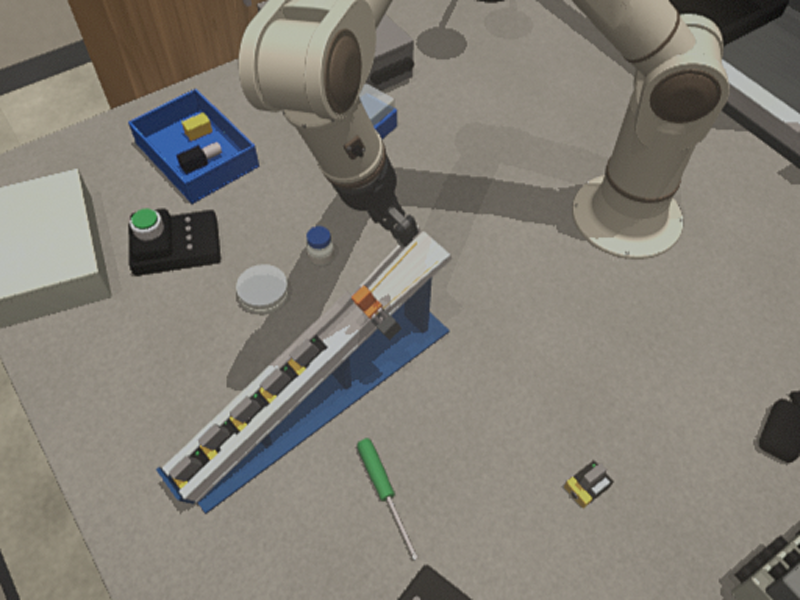

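Five are in. Last is m4 at (589,483).

Emit:
{"fn": "jog_arm", "kwargs": {
  "steps": "0 0 0 -6.4 0.1 0.9 60; 0 0 0 -6.4 0.1 0.9 60; 0 0 0 -6.4 0.1 0.9 60; 39 -8 0 0 0 0 60; 39 -8 5 0 0 0 60; 39 -8 15 0 0 0 60; 39 -8 18 0 0 0 60; 39 -8 18 0 0 0 60; 39 -8 18 0 0 0 60; 39 -8 18 0 0 0 60; 39 -8 18 0 0 0 60; 39 -7 18 0 0 0 60"
}}

```text
t: 56.05
tool_pos: [0.4492, 0.3284, 0.169]
ee_rot: [-3.14, 0.002, 1.623]
contact_force: [0.5, 0.2, -0.1]
width: 0.0514
```

Emit:
{"fn": "jog_arm", "kwargs": {
  "steps": "40 -7 19 0 0 0 60; 0 0 0 0 0 0 60; 0 0 0 0 0 0 60"
}}

```text
t: 56.35
tool_pos: [0.4392, 0.3679, 0.1503]
ee_rot: [-3.138, 0.002, 1.627]
contact_force: [0.1, 0.1, -0.3]
width: 0.0513
```

```bash
python3 -c "
from h import *
see('m4_mid',1)
pick(.4405,.367,3,'B')"
```

```text
m4_mid top 0.52 [443. 365.  32.]
   m4_mid scene 0.72 [932.  22.  63.]
   m4_mid scene 0.55 [440. 368.  31.]
now t 56.55 p [442.1 365.1 151. ] F [ 0.5 -0.2 -0.5] w 51.5 j [ 0.09  0.76 -1.18  1.8   0.77  1.14  0.26]
  rot [-0.1  0.1 -0.2] rows 1 each [-0.08  0.11 -0.18]
  shift [ 2.  -1.4  1. ] rows 1 each [ 2.  -1.4  1. ]
  shift [  0.   0. 121.] rows 3 each [ 0.   0.  40.3]
```

Emit:
{"fn": "jog_arm", "kwargs": {
  "steps": "1 0 35 0 0 0 60; 0 0 40 0 0 0 60; 0 0 30 0 0 0 60; 0 0 15 0 0 0 60; 0 0 0 0 0 0 60; 0 0 0 0 0 0 0; 0 0 0 0 0 0 0; 0 0 0 0 0 0 0; 0 0 0 0 0 0 0; 0 0 0 0 0 0 0; 0 0 0 0 0 0 0"
}}

```text
t: 57.65
tool_pos: [0.4415, 0.3685, 0.0326]
ee_rot: [3.141, -0.0, 1.623]
contact_force: [-0.1, -0.4, 7.9]
width: 0.0133
```

Emit:
{"fn": "jog_arm", "kwargs": {
  "steps": "0 0 -20 0 0 0 0; 0 0 -45 0 0 0 0; 0 0 -45 0 0 0 0; 0 0 -45 0 0 0 0; 0 0 -45 0 0 0 0; 0 0 -45 0 0 0 0; 0 0 -10 0 0 0 0; 0 0 0 6.5 -0.1 -0.9 0; 0 0 0 6.5 -0.1 -0.9 0; 0 0 0 6.5 -0.1 -0.9 0; 0 0 0 0 0 0 0; 0 0 0 0 0 0 0"
}}

```text
t: 58.85
tool_pos: [0.4405, 0.368, 0.2852]
ee_rot: [-2.799, -0.002, 1.67]
contact_force: [-1.2, 0.5, -1.6]
width: 0.0128
```

```bash
python3 -c "
from h import *
place('B')"
```

```text
now t 58.85 p [440.5 368.  285.2] F [-1.2  0.5 -1.6] w 12.8 j [ 0.09  0.83 -1.27  1.42  0.49  1.62  0.51]
  rot [-0.1 -0.   0.3] rows 1 each [-0.14 -0.03  0.27]
  shift [-395.6   53.4   -2.6] rows 9 each [-44.    5.9  -0.3]
  shift [ 0. -0. 60.] rows 2 each [ 0. -0. 30.]
```

Emit:
{"fn": "jog_arm", "kwargs": {
  "steps": "-40 5 -2 0 0 0 0; -40 5 -2 0 0 0 0; -40 5 -2 0 0 0 0; -40 5 -2 0 0 0 0; -40 5 0 0 0 0 0; -40 6 0 0 0 0 0; -40 6 0 0 0 0 0; -40 6 2 0 0 0 0; -40 5 2 0 0 0 0; -36 5 2 0 0 0 0; 0 0 0 0 0 0 0; 0 0 0 0 0 0 0"
}}

```text
t: 60.05
tool_pos: [0.5298, -0.0211, 0.2701]
ee_rot: [-2.801, -0.0, 1.67]
contact_force: [0.7, 0.7, -2.2]
width: 0.0127
```

```bash
python3 -c "
from h import *
place('B')"
```

```text
now t 60.05 p [529.8 -21.1 270.1] F [ 0.7  0.7 -2.2] w 12.7 j [ 0.75  0.83 -1.31  1.52  0.64  1.72  1.07]
  rot [-0.   0.1  0.2] rows 1 each [-0.01  0.07  0.23]
  shift [ 0.2 -0.6  0.6] rows 1 each [ 0.2 -0.6  0.6]
  shift [ 0. -0. 60.] rows 2 each [ 0. -0. 30.]
```

Emit:
{"fn": "jog_arm", "kwargs": {
  "steps": "0 0 22 0 0 0 0; 0 0 20 0 0 0 0; 0 0 12 0 0 0 0; 0 0 5 0 0 0 0; 0 0 0 0 0 0 0; 0 0 0 0 0 0 0; 0 0 0 0 0 0 60; 0 0 0 0 0 0 60; 0 0 0 0 0 0 60; 0 0 0 0 0 0 60"
}}

```text
t: 61.05
tool_pos: [0.5109, -0.023, 0.2138]
ee_rot: [-2.799, -0.002, 1.67]
contact_force: [0.8, 0.2, 0.1]
width: 0.0511
```

Emit:
{"fn": "jog_arm", "kwargs": {
  "steps": "0 0 -30 0 0 0 60; 0 0 -40 0 0 0 60; 0 0 -30 0 0 0 60; 0 0 0 0 0 0 60"
}}

```text
t: 61.45
tool_pos: [0.5464, -0.0185, 0.3116]
ee_rot: [-2.805, -0.003, 1.67]
contact_force: [-0.9, -0.3, -0.4]
width: 0.0514
```

```bash
python3 -c "
from h import *
snap('scene','j1')
for cam in('top','scene'):
  for l in ['knob']+LABS:
    im=r.get_image(cam)
    for d in r.tip_of(cam,l): print(cam,l,round(d['confidence'],2),np.round((railR().T@(w(cam,im,d['at'])-RM))*1000))
plan((None,rail((-9,30,150))))
"
```

```text
top knob 0.71 [ -31. -230. -134.]
top knob 0.52 [-10.  27. 111.]
scene knob 0.59 [ -9.  33. 112.]
scene knob 0.51 [ 101. -227. -118.]
scene m1_mid 0.54 [226.   8.  33.]
scene m2_mid 0.53 [162.   2.  35.]
scene m3_mid 0.75 [348.   5.  32.]
scene m4_mid 0.66 [49.  3. 32.]
scene m4_mid 0.64 [171. 213. -94.]
scene m5_mid 0.71 [61. -1.  2.]
scene m5_mid 0.6 [110.   4.  31.]
scene m6_mid 0.87 [290.  -6.  36.]
now t 62.9 p [544.2 -19.9 307.8] F [ 0.   0.3 -0.2] w 51.0 j [ 0.72  0.81 -1.31  1.43  0.62  1.79  1.09]
  shift [ 29.9  94.4 -17.3] rows 3 each [10.  31.5 -5.8]
```

View pics/j1.png

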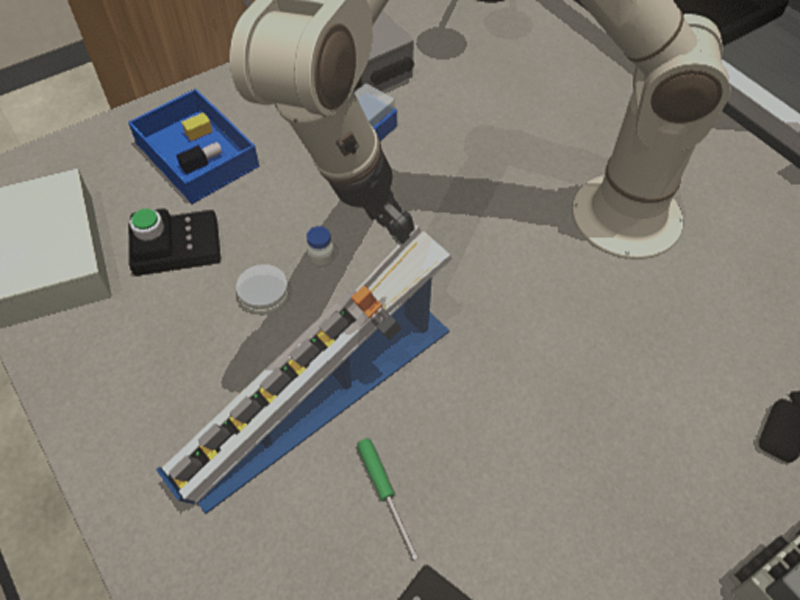

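All six are in the tube. Middles read 49, 110, 162, 226, 290 and 348 mm, and the gate is still up. Now close the fingers and go over the knob.

Emit:
{"fn": "jog_arm", "kwargs": {
  "steps": "10 31 -6 0 0 0 0; 10 31 -6 0 0 0 0; 10 31 -6 0 0 0 0; 0 0 0 0 0 0 0; 0 0 0 0 0 0 0; 0 0 0 0 0 0 0"
}}

```text
t: 63.5
tool_pos: [0.6339, 0.019, 0.2938]
ee_rot: [-2.799, -0.001, 1.67]
contact_force: [0.1, -0.6, 0.5]
width: -0.0
```

```bash
python3 -c "
from h import *
plan((Rrail(1),rail((-9,30,120))))
o=r.observe();print(railR().T@(o['tool_pos']-RM)*1000)
a=r.get_image('top');b=r.get_image('scene')
A=cv2.resize(cv2.cvtColor(a['color'],cv2.COLOR_RGB2BGR),(800,600))[150:350,280:480];B=cv2.resize(cv2.cvtColor(b['color'],cv2.COLOR_RGB2BGR),(800,600))[200:400,280:480]
cv2.imwrite('pics/l.png',cv2.resize(np.hstack([A,B]),(800,400)))"
```

```text
now t 63.5 p [633.9  19.  293.8] F [ 0.1 -0.6  0.5] w -0.0 j [ 0.5   0.93 -1.22  1.17  0.7   1.86  1.1 ]
  rot [-0.2  0.   0.3] rows 1 each [-0.16  0.01  0.26]
  shift [ 0.2  2.  30.8] rows 1 each [ 0.2  2.  30.8]
[-10.9934189   29.82270249 150.79209758]
```

View pics/l.png

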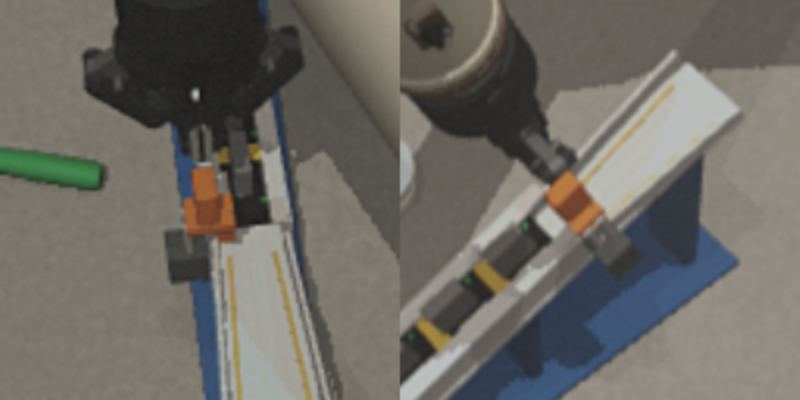

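The closed fingertips are lined up above the knob in both crops. Descend, then push in small steps while watching the force.

Emit:
{"fn": "jog_arm", "kwargs": {
  "steps": "0 1 15 0 0 0 0; 0 0 12 0 0 0 0; 0 0 6 0 0 0 0; 0 0 0 0 0 0 0; 0 0 0 0 0 0 0"
}}

```text
t: 64.1
tool_pos: [0.6243, 0.018, 0.2624]
ee_rot: [-2.799, -0.002, 1.67]
contact_force: [-0.5, 0.4, 0.5]
width: -0.0002
```

Emit:
{"fn": "jog_arm", "kwargs": {
  "steps": "0 0 2 0 0 0 0; 0 0 2 0 0 0 0; 0 0 2 0 0 0 0; 0 0 0 0 0 0 0"
}}

```text
t: 64.5
tool_pos: [0.6224, 0.0183, 0.2566]
ee_rot: [-2.799, -0.002, 1.67]
contact_force: [0.0, 0.4, 2.3]
width: -0.0005
```

Emit:
{"fn": "jog_arm", "kwargs": {
  "steps": "0 0 2 0 0 0 0; 0 0 2 0 0 0 0; 0 0 0 0 0 0 0"
}}

```text
t: 64.8
tool_pos: [0.6213, 0.0181, 0.2534]
ee_rot: [-2.8, -0.002, 1.67]
contact_force: [1.2, -0.4, 5.2]
width: -0.0002
```

```bash
python3 -c "
from h import *
o=r.observe();print(railR().T@(o['tool_pos']-RM)*1000,railR().T@o['contact_force'],r.observe()['joints'])
for cam in('top','scene'):
    im=r.get_image(cam)
    for d in r.tip_of(cam,'knob'): print(cam,round(d['confidence'],2),np.round((railR().T@(w(cam,im,d['at'])-RM))*1000))"
```

```text
[ -9.42093787  30.18614744 108.5133153 ] [-0.67663135 -0.51518208  5.27997165] [ 0.53365818  0.94606391 -1.22015724  1.26236687  0.709326    1.78386959
  1.0775093 ]
top 0.78 [-11.  30. 108.]
scene 0.52 [ -8.  32. 109.]
```

Emit:
{"fn": "jog_arm", "kwargs": {
  "steps": "0 0 2 0 0 0 0; 0 0 2 0 0 0 0; 0 0 2 0 0 0 0; 0 0 0 0 0 0 0"
}}

```text
t: 65.4
tool_pos: [0.6196, 0.0179, 0.2484]
ee_rot: [-2.801, -0.002, 1.669]
contact_force: [2.1, -0.9, 8.4]
width: -0.0002
```

Emit:
{"fn": "jog_arm", "kwargs": {
  "steps": "0 0 2 0 0 0 0; 0 0 2 0 0 0 0; 0 0 0 0 0 0 0"
}}

```text
t: 65.7
tool_pos: [0.6179, 0.0177, 0.2439]
ee_rot: [-2.8, -0.002, 1.67]
contact_force: [1.9, -0.1, 3.8]
width: -0.0003
```

Emit:
{"fn": "jog_arm", "kwargs": {
  "steps": "0 0 2 0 0 0 0; 0 0 0 0 0 0 0; 0 0 0 0 0 0 0"
}}

```text
t: 66.0
tool_pos: [0.6166, 0.0175, 0.2407]
ee_rot: [-2.798, -0.001, 1.67]
contact_force: [-0.1, -0.1, -0.9]
width: -0.0
```

```bash
python3 -c "
from h import *
o=r.observe();print(railR().T@(o['tool_pos']-RM)*1000,railR().T@o['contact_force'])
for cam in('top','scene'):
    im=r.get_image(cam)
    for d in r.tip_of(cam,'knob'): print(cam,round(d['confidence'],2),np.round((railR().T@(w(cam,im,d['at'])-RM))*1000))"
```

```text
[-9.68674832 29.96528609 94.86612554] [ 0.19726228 -0.08818409 -0.84742236]
top 0.69 [-11.  27.  79.]
scene 0.68 [-9. 31. 80.]
scene 0.3 [ 100. -229. -120.]
```

The gate snapped shut: the knob reads 79–80 mm and the force is zero. Retreat clear and check.

Emit:
{"fn": "jog_arm", "kwargs": {
  "steps": "0 0 -30 0 0 0 0; 0 0 -40 0 0 0 0; 0 -40 -20 0 0 0 0; 0 -40 0 0 0 0 0; 0 -40 0 0 0 0 0; 0 0 0 0 0 0 0; 0 0 0 0 0 0 0; 0 0 0 0 0 0 0"
}}

```text
t: 67.0
tool_pos: [0.5352, 0.0088, 0.366]
ee_rot: [-2.799, -0.001, 1.669]
contact_force: [-0.0, -0.5, -0.5]
width: -0.0001
```

```bash
python3 -c "
from h import *
snap('scene','z')
for cam in('top','scene'):
  for l in ['knob']+LABS:
    im=r.get_image(cam)
    for d in r.tip_of(cam,l)[:1]: print(cam,l,round(d['confidence'],2),np.round((railR().T@(w(cam,im,d['at'])-RM))*1000))
  for l in('jar_center','dishes','driver'):
    for d in r.tip_of(cam,l)[:1]: print(l,np.round(w(cam,im,d['at'])*1000))
plan()"
```

```text
top knob 0.18 [176. 213. -96.]
dishes [710. 207.  -5.]
driver [709. 208.  -3.]
scene knob 0.52 [-6. 31. 79.]
scene m1_mid 0.72 [228.   5.  30.]
scene m2_mid 0.67 [162.   3.  33.]
scene m3_mid 0.84 [346.   6.  32.]
scene m4_mid 0.84 [46.  4. 31.]
scene m5_mid 0.67 [111.   4.  31.]
scene m6_mid 0.8 [289.  -5.  31.]
jar_center [ 544. -253.   30.]
dishes [ 675. -236.    1.]
driver [651.  -7. 163.]
now t 68.75 p [534.6   9.2 366.5] F [-0.  -0.3 -0.7] w -0.2 j [ 0.69  0.75 -1.34  1.37  0.56  1.86  1.06]
```

View pics/z.png

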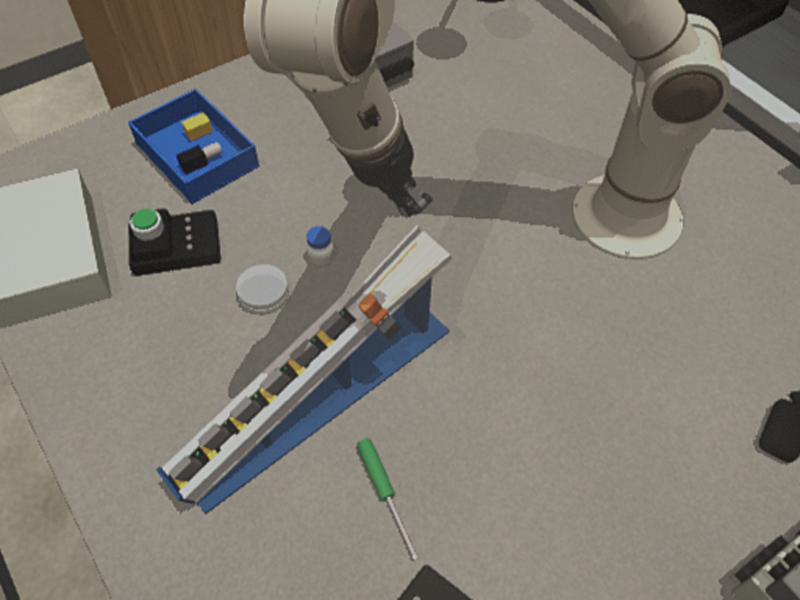

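The gate is shut at (374,307), and all six modules are behind it from (188,468) to (340,322). The jar, dishes and screwdriver are in place, and the gripper is clear. Handing in.

```bash
python3 -c "
from cell import r
print(r.close_job())"
```

```text
the job is handed in; nothing more can be done
None
```

All six modules are in the covered part of the rail, and the job is handed in with the gate clicked shut behind them. I pulled the gate fully up, set each module in the bay with its yellow end downhill, and each one slid into the tube by itself. I then pushed the knob down in 2 mm steps and stopped when the gate snapped shut. The highest force I read while pushing was about 8.7 N.

**Last checks**
- **Gate:** the scene camera put the knob 79 mm above the channel floor, against 80 mm when shut.
- **Modules:** their middles read 46, 111, 162, 228, 289 and 346 mm downhill of the mouth and about 30–33 mm above the floor. All had fin up and yellow end downhill.
- **Other things:** the jar, dishes and screwdriver looked unmoved in the last picture.
- **Gripper:** it stood well clear of everything, with no contact force.

**Checks that disagreed or were limited**
- In the final check the top camera was largely blocked by the arm. It did not find the modules or the jar, and its low-confidence knob reading and its dishes reading both fell on the screwdriver. The module and gate figures above therefore come from the scene camera only.
- The scene camera's network also put the screwdriver on the rail, which the picture shows is wrong; the top camera had it within 4 mm of its start.
- I saw no module get knocked aside during the run.

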